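Strip a load stack and set out its parts

TASK

The loading test is over: take the stack apart and set each part upright inside its own holder: the knobbed weight in the small round nest, the steel drum in the large round nest and the mortar cube in the square nest. Lower the drilled plate that carried them over the four posts of the stand, so that it lies level on their shoulders. Do not drop or tip over any of the parts.

Things in the scene. Friction and masses are not known exactly. Their poses are not given: they have to be found in the camera images.
- knob_weight: the knobbed calibration weight on the very top of the stack, light grey metal: body 30 mm in diameter up to 31 mm, with a knob of 18 mm above, 42 mm high in all, about 0.19 kg; round, so its yaw does not matter. Origin at the centre of its underside, z up. Two smaller weights standing on the bench are not part of the job.
- steel_drum: solid dull steel drum, 49 mm in diameter and 37 mm high, about 0.26 kg, second in the stack, under the weight and on the mortar cube. Origin at the centre of its underside, z up.
- mortar_cube: grey-brown hardened mortar cube, 50 x 50 x 50 mm, about 0.26 kg, third in the stack, on the drilled plate. Origin at the centre of its underside; x and y across its faces, z up.
- carrier_plate: drilled aluminium plate, 130 (x) x 62 (y) x 10 mm, about 0.22 kg, lowest in the stack. Four through holes of 12 mm in diameter at x = +-52, y = +-20 mm. It lies on a wooden block 90 x 40 x 20 mm lying the same way, so its ends and its two long edges stand free over the bench (underside 20 mm over the bench). Take it across its 62 mm width at the middle. Origin at the centre of its underside; x along its length, z up. A half turn makes no difference.
- post_stand: fixed grey stand, foot 150 (x) x 84 (y) x 8 mm, with four upright steel posts at x = +-52, y = +-20 mm: thick to their shoulders (16 mm in diameter, shoulder 38 mm over the bench), above that a pin of 7 mm in diameter, 18 mm long, the last 5 mm tapered. The pins pass through the holes of the plate with 2.5 mm of play all round. Origin at the centre of the underside of its foot; x along its length.
- post_seat (a point): the point midway between the four posts at the height of their shoulders, 38 mm over the bench: where the centre of the plate's underside belongs.
- small_round_nest_floor (a point): centre of the floor of the small round nest: a fixed grey foot 84 x 84 x 5 mm with a low white round rim, 48 mm inside diameter, 3 mm thick, standing 6 mm above that floor. The floor is 5 mm over the bench; z up.
- large_round_nest_floor (a point): centre of the floor of the large round nest: the same foot with a white round rim of 67 mm inside diameter, 3 mm thick, standing 6 mm above the floor. The floor is 5 mm over the bench; z up.
- square_nest_floor (a point): centre of the floor of the square nest: the same foot with a white square rim, 68 x 68 mm inside, 3 mm thick, standing 6 mm above the floor; its sides run along the x and y of this point. The floor is 5 mm over the bench; z up.
Mind the look-alikes: they are no part of the job. Leave any turquoise look-alike of the steel_drum alone.

How it is judged:
By the outcome, as a careful person would: the job done as asked, in the order asked, and still so for the second after the job is handed in, with the robot touching nothing.
It also fails if it takes over 122 s, if anything falls off the work surface, if the arm or the gripper's body presses on something with over 40 N, if the wrist force passes 120 N, or if a joint passes its speed limit or range.

ROBOT

A 6-joint arm with a two-finger parallel gripper is mounted at the origin on a cart in front of the work surface, level with it; the furniture and walls round the work are solid. World frame = base frame: x ahead of the robot, y to its left, z up, the work surface at z = 0. Lengths are in m, angles in rad, forces in N, time in s.
With the tool pointing down it reaches from about 0.325 to 0.775 m from the base axis. Payload 9.3 kg.
Tool frame: the origin (TCP) lies midway between the tips of the shut fingers; the grasp point (between the pads) lies 19 mm behind it; z points along the fingers, y is the line along which they close (so a half turn about z gives the same grasp; the last joint's range is limited). The gripper opens to 85 mm and grips with 20 to 120 N. Pads are 22 mm wide; open, the fingers measure 114 mm over their backs; the gripper's body (76 mm by 85 mm) begins 54 mm behind the grasp point. The pads swing forward as they close: fully open they stand 13 mm farther back than shut.
Start: joints at [1.071, 0.259, 0.021, 1.334, 0, 1.418], TCP at [0.187, 0.517, 0.231] pointing down, gripper open.
Joint ranges: [-3.04, 3.04], [-0.91, 1.82], [-1.04, 1.36], [-1.92, 1.95], [-1.52, 1.45], [-3.14, 3.14]. Speed limits (rad/s): [2.22, 2.22, 2.79, 3.14, 3.14, 3.14].

INTERFACE

Orientations are given as a 3x3 rotation matrix whose columns are the frame's x, y, z axes.
In Python, from workcell import telemetry, viewer, robot gives the robot as it stands.
- The arm moves only by the tool send_rows, never from a script. Its argument "motion" is a list of rows, each an object of numbers: "x", "y", "z": the shift along the tool's x, y, z in m; "yaw": the turn about the tool's z in degrees. A call has 1 to 5 rows; each row is the pose to reach, as a shift and turn from the pose commanded when the call began, along the tool's axes at that moment; what a row does not reach only later rows make up. A row lasts 1/12 s, in which the tool goes at most 41.7 mm and 7.16 degrees, less where a joint would pass 70% of its speed; a pose out of reach is approached as far as the arm can. A call with a gripper value outside its range is refused whole. "grip" is the closure, from 0 (fully open) to 1 (shut), set as the call begins (left out, the last holds). The fingers move at their own pace and stop on an object; "newtons" is the grip in N (left out, the last holds). Time passes only in rows, so rows that repeat a pose let the fingers close. It gives the time, the measured TCP pose, the force, the opening and the grip force at its end, in the units of the state.
- telemetry.observe(): the state, without advancing time (a new reading comes with each control period).
- viewer.read_camera(name): name is "scene" or "top"; returns a dict with "image" (400x640x3 uint8, red, green, blue), "vertical_fov" (degrees; the focal length in pixels is half the picture's height over the tangent of half this angle, whatever the lens; pixels are square), "cx", "cy" (the principal point, pixels), "world_to_cam" (4x4, takes a point from world to camera coordinates). Camera axes: x right, y down, z forward; pixel columns grow to the right and rows downward; lengths in m; the calibration is good to about 2 mm. A picture is of the moment at which its call begins. There is no depth.
- robot.close_job(): hands the job in; it is judged then, once.
The state is a dict: "time_s": time; "joint_pos": joint angles; "dq": joint speeds; "joint_torque": joint torques, N m; "eef_pos": TCP position; "eef_rot": TCP orientation; "force": force on the tool from outside, world axes, zero at the start; "torque": the same for the moment, N m; "finger_gap": finger opening in m; "gripper_force": force on a finger pad.
Only numpy, scipy, OpenCV 4.12 (cv2) and the standard library are available. Lean on these libraries where they do the work, as an engineer would, in place of code of your own. Each camera call takes 0.05 s, during which the arm holds its last target. There are 200 camera calls.

## Working session

There is one attempt and no reset: what is moved stays moved. The work goes in short steps, Python scripts to look and compute and a tool call to move; the robot and the scene stay as the last step left them, time stands still between calls to the robot, and variables do not carry over. Pictures are saved under pics/ and viewed, at most 17 in all, crops included, and the job is handed in when it is done.

Besides the shell and the picture viewer there is one more tool, called as name(argument=value, ...), one argument or row to a line, values as JSON. send_rows: Moves the arm, as the interface text tells. Its arguments: {"type":"object","properties":{"motion":{"type":"array","items":{"type":"object","properties":{"x":{"type":"number"},"y":{"type":"number"},"z":{"type":"number"},"yaw":{"type":"number"}}}},"grip":{"type":"number"},"newtons":{"type":"number"}},"required":["motion"]}

```bash
mkdir -p pics; ls
cat > h.py <<'E'
import numpy as np, cv2
from workcell import telemetry, viewer, robot
def cam(n,save=None):
    c=viewer.read_camera(n)
    if save: cv2.imwrite(f'pics/{save}.png',cv2.cvtColor(c['image'],cv2.COLOR_RGB2BGR))
    c['f']=200/np.tan(np.radians(c['vertical_fov'])/2); return c
def proj(c,P):
    P=np.atleast_2d(P); q=P@c['world_to_cam'][:3,:3].T+c['world_to_cam'][:3,3]
    return q[:,:2]/q[:,2:]*c['f']+[c['cx'],c['cy']]
def back(c,uv,z):
    R=c['world_to_cam'][:3,:3];t=c['world_to_cam'][:3,3];o=-R.T@t
    uv=np.atleast_2d(uv).astype(float); d=np.c_[(uv-[c['cx'],c['cy']])/c['f'],np.ones(len(uv))]@R
    return o+d*((z-o[2])/d[:,2:])
E
python3 - <<'E'
from h import *
np.set_printoptions(precision=4,suppress=True)
s=telemetry.observe()
print(s)
for n in('scene','top'):
    c=cam(n,n+'0'); R=c['world_to_cam']; print(n,c['vertical_fov'],c['cx'],c['cy'],c['f'],-R[:3,:3].T@R[:3,3]);print(R)
E
```

```text
pics
{'time_s': 0.0, 'joint_pos': array([1.0714, 0.2592, 0.0207, 1.3337, 0.    , 1.4182]), 'dq': array([-0.0014, -0.0002, -0.0012, -0.0004,  0.0017,  0.0008]), 'joint_torque': array([  0.0002, -55.5636,  34.4532,   0.0139,  -0.0001,  -0.    ]), 'eef_pos': array([0.1868, 0.517 , 0.2306]), 'eef_rot': array([[-0.9405,  0.3399, -0.0007],
       [ 0.3399,  0.9405, -0.0012],
       [ 0.0002, -0.0014, -1.    ]]), 'force': array([ 0.0552, -0.7167,  0.1931]), 'torque': array([-0.0012, -0.0453, -0.0273]), 'gripper_force': 0.0, 'finger_gap': 0.08575486527363568}
scene 56.545167861728345 320.7348273387963 195.00071412479318 371.86647622631256 [ 0.0326 -0.7736  0.5137]
[[ 0.8475 -0.5304  0.0199 -0.4481]
 [-0.204  -0.36   -0.9104  0.1959]
 [ 0.4901  0.7675 -0.4133  0.7901]
 [ 0.      0.      0.      1.    ]]
top 43.79514650182867 318.85602421899546 197.60495063344862 497.57652372177915 [0.4049 0.0099 1.3832]
[[ 0.0019 -0.9999  0.0134 -0.0095]
 [-0.9952 -0.0032 -0.0982  0.5387]
 [ 0.0982 -0.0132 -0.9951  1.3368]
 [ 0.      0.      0.      1.    ]]
```

View pics/top0.png

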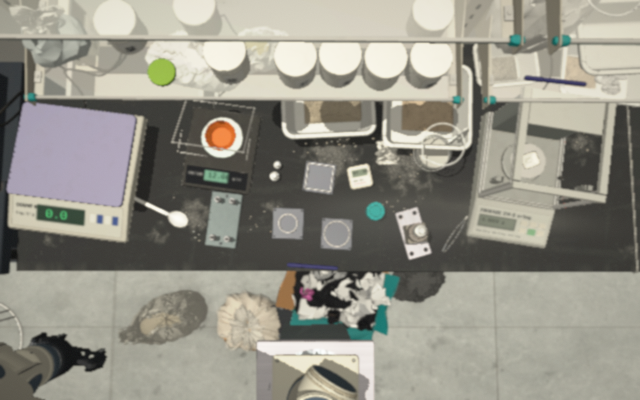

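View pics/scene0.png

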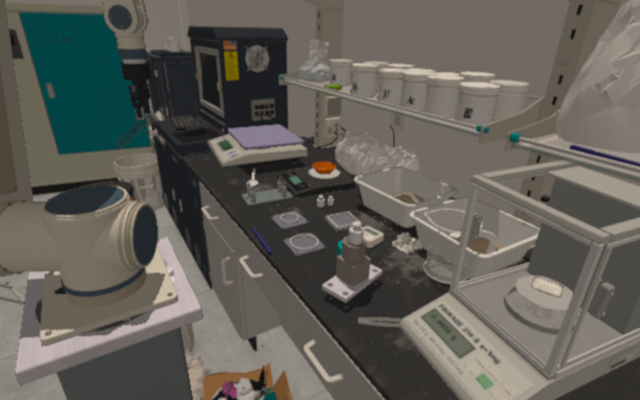

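The top view shows the stack at (413,232), post stand (224,220), small round nest (288,223), large round nest (336,234), square nest (319,178). Look-alikes are the turquoise drum (375,211) and the two small weights (277,165) and (275,177). A close crop will check these choices.

Run:
```python
import cv2
i=cv2.imread('pics/top0.png')
a=cv2.resize(i[155:265,200:300],None,fx=4,fy=4,interpolation=cv2.INTER_CUBIC)
b=cv2.resize(i[155:265,300:400],None,fx=4,fy=4,interpolation=cv2.INTER_CUBIC)
cv2.imwrite('pics/c1.png',cv2.hconcat([a,b]))
a=cv2.resize(i[200:265,385:445],None,fx=7,fy=7,interpolation=cv2.INTER_CUBIC)
s=cv2.imread('pics/scene0.png')
b=cv2.resize(s[215:306,310:395],(425,455),interpolation=cv2.INTER_CUBIC)
cv2.imwrite('pics/c2.png',cv2.hconcat([cv2.resize(a,(363,455)) if 0 else a, b]))
```

```text
(no output)
```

View pics/c1.png

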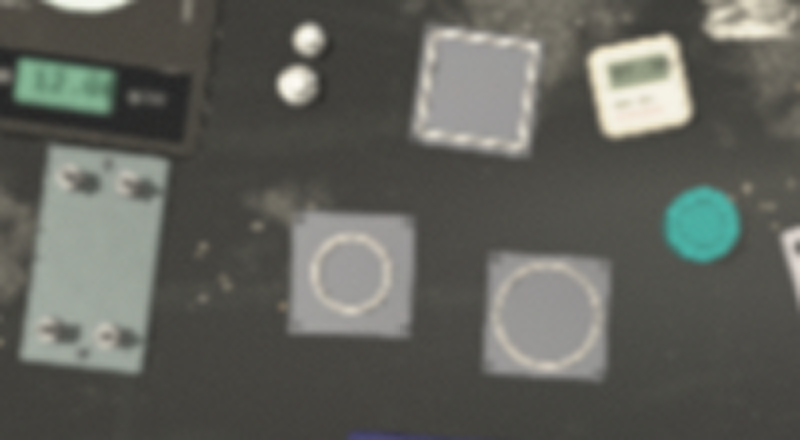

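View pics/c2.png

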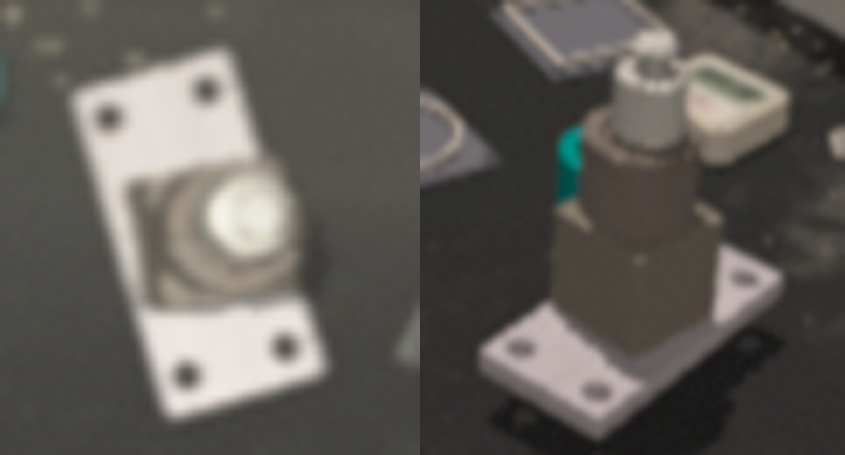

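```bash
cat >> h.py <<'E'
def pix(pts,o,s): return (np.array(pts,float)+.5)/s-.5+o
def rect(c,uv,z):
    P=back(c,uv,z); (x,y),(w,h),a=cv2.minAreaRect((P[:,:2]*1000).astype(np.float32)); return np.round([x,y,w,h,a],1)
E
python3 - <<'E'
from h import *
np.set_printoptions(precision=4,suppress=True)
c=cam('top')
L=[200,155];
print('small',back(c,pix([[350,273]],L,4),.011))
print('large',back(c,pix([[547,315]],L,4),.011))
print('sq rim',rect(c,pix([(427,27),(540,40),(530,152),(414,137)],L,4),.008), back(c,pix([(427,27),(540,40),(530,152),(414,137)],L,4),.008).mean(0))
Q=back(c,pix([(50,145),(170,157),(142,373),(20,358)],L,4),.008)
print('stand',Q.mean(0),Q, rect(c,pix([(50,145),(170,157),(142,373),(20,358)],L,4),.008))
for s in ([288,210,416,338],[482,250,612,382]):
    pass
S=[385,200]
H=back(c,pix([(109,117),(207,90),(187,375),(285,347)],S,7),.030)
print('holes',H.mean(0)); v=(H[0]+H[1]-H[2]-H[3]); print(np.degrees(np.arctan2(v[1],v[0])),np.linalg.norm(v)/2,np.linalg.norm(H[0]-H[1]))
print('plate',rect(c,pix([(72,97),(232,48),(327,373),(170,418)],S,7),.030),back(c,pix([(72,97),(232,48),(327,373),(170,418)],S,7),.030).mean(0))
print('knob',back(c,pix([(250,218)],S,7),.155))
print('drum', back(c,pix([(230,222)],S,7),.117))
print('cube', back(c,pix([(130,182),(150,308)],S,7),.080))
sc=cam('scene')
o=[310,215];k=5
def q(p): return pix([(p[0]-420,p[1])],o,k)
print('knob scene',back(sc,q((656,45)),.152), 'weight body bottom',back(sc,q((652,148)),.117))
print('scene holes',[back(sc,q(p),.03) for p in((520,347),(597,392),(744,279))])
E
```

```text
small [[0.47  0.079 0.011]]
large [[ 0.4415 -0.0568  0.011 ]]
sq rim [598.5  -9.3  81.3  79.1  83.6] [ 0.5988 -0.0089  0.008 ]
stand [0.4803 0.2545 0.008 ] [[0.5584 0.2877 0.008 ]
 [0.5503 0.2045 0.008 ]
 [0.4012 0.2211 0.008 ]
 [0.4113 0.3048 0.008 ]] [480.4 254.7  84.3 150.   83.6]
holes [ 0.4433 -0.2636  0.03  ]
16.0584983005797 0.10387478289090794 0.03993427209326878
plate [ 443.1 -264.8  130.9   65.8   15.9] [ 0.4427 -0.2649  0.03  ]
knob [[ 0.4447 -0.2573  0.155 ]]
drum [[ 0.4444 -0.2582  0.117 ]]
cube [[ 0.4605 -0.2287  0.08  ]
 [ 0.4135 -0.2355  0.08  ]]
knob scene [[ 0.4508 -0.2563  0.152 ]] weight body bottom [[ 0.4379 -0.2741  0.117 ]]
scene holes [array([[ 0.3865, -0.2607,  0.03  ]]), array([[ 0.3973, -0.3001,  0.03  ]]), array([[ 0.4968, -0.2712,  0.03  ]])]
```

The crop confirms the choice. The measured sizes match those given: plate holes 104 × 40 mm, stand foot 150 × 84 mm. The knobbed weight sits on the dull drum, the cube and the plate, and the turquoise drum stands apart from them. Now I'll move.

Create go.py:
```python
import sys
from h import *
def tell(x,y,z,phi=None):
    s=telemetry.observe(); R=s['eef_rot']; p=s['eef_pos']
    a=np.degrees(np.arctan2(R[1,1],R[0,1])); d=R.T@(np.array([x,y,z])-p)
    print('t',round(s['time_s'],2),'pos',p.round(4),'phi',a.round(1),'gap',round(s['finger_gap'],4),'F',s['force'].round(1),'q6',s['joint_pos'][[0,5]].round(2))
    print('shift mm',(d*1000).round(1),'yaw',None if phi is None else round(a-phi,1))
if __name__=='__main__': tell(*map(float,sys.argv[1:]))
```

```text
(no output)
```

send_rows(
  motion=[
    {"x":-0.032,"y":-0.027,"yaw":-4},
    {"x":-0.064,"y":-0.054,"yaw":-8},
    {"x":-0.096,"y":-0.081,"yaw":-12},
    {"x":-0.128,"y":-0.108,"yaw":-16},
    {"x":-0.16,"y":-0.135,"yaw":-19.9},
  ],
  grip=0,
  newtons=40,
)

```text
invalid input
```

send_rows(
  motion=[
    {"x":-0.032,"y":-0.027,"z":0,"yaw":-4},
    {"x":-0.064,"y":-0.054,"z":0,"yaw":-8},
    {"x":-0.096,"y":-0.081,"z":0,"yaw":-12},
    {"x":-0.128,"y":-0.108,"z":0,"yaw":-16},
    {"x":-0.16,"y":-0.135,"z":0,"yaw":-19.9},
  ],
)

```text
time_s: 0.62
eef_pos: [0.2912, 0.3351, 0.2312]
eef_rot: [[-1.0, -0.005, 0.0], [-0.005, 1.0, -0.0], [-0.0, -0.0, -1.0]]
force: [1.2, 0.7, 1.1]
finger_gap: 0.0852
gripper_force: 0.0
```

send_rows(
  motion=[
    {"x":-0.01,"y":-0.039,"z":0,"yaw":0},
    {"x":-0.02,"y":-0.078,"z":0,"yaw":0},
    {"x":-0.03,"y":-0.118,"z":0,"yaw":0},
    {"x":-0.041,"y":-0.158,"z":0,"yaw":0},
    {"x":-0.051,"y":-0.197,"z":0,"yaw":0},
  ],
)

```text
time_s: 1.03
eef_pos: [0.342, 0.1379, 0.2314]
eef_rot: [[-1.0, -0.001, 0.001], [-0.001, 1.0, 0.0], [-0.001, 0.0, -1.0]]
force: [0.5, 0.4, 0.7]
finger_gap: 0.0855
gripper_force: 0.0
```

send_rows(
  motion=[
    {"x":-0.01,"y":-0.039,"z":0,"yaw":0},
    {"x":-0.02,"y":-0.078,"z":0,"yaw":0},
    {"x":-0.03,"y":-0.118,"z":0,"yaw":0},
    {"x":-0.041,"y":-0.158,"z":0,"yaw":0},
    {"x":-0.051,"y":-0.197,"z":0,"yaw":0},
  ],
)

```text
time_s: 1.45
eef_pos: [0.3931, -0.0594, 0.2315]
eef_rot: [[-1.0, -0.0, 0.001], [-0.0, 1.0, -0.0], [-0.001, -0.0, -1.0]]
force: [2.1, 0.0, 0.7]
finger_gap: 0.0852
gripper_force: 0.0
```

send_rows(
  motion=[
    {"x":-0.01,"y":-0.039,"z":0,"yaw":0},
    {"x":-0.02,"y":-0.078,"z":0,"yaw":0},
    {"x":-0.03,"y":-0.118,"z":0,"yaw":0},
    {"x":-0.041,"y":-0.158,"z":0,"yaw":0},
    {"x":-0.051,"y":-0.197,"z":0,"yaw":0},
  ],
)

```text
time_s: 1.87
eef_pos: [0.4443, -0.2565, 0.2312]
eef_rot: [[-1.0, 0.0, 0.0], [0.0, 1.0, 0.0], [-0.0, 0.0, -1.0]]
force: [0.7, -0.3, 1.1]
finger_gap: 0.0852
gripper_force: 0.0
```

Run:
```python
from h import *
from go import tell
tell(.4447,-.258,.124,90)
c=cam('scene','s1'); i=cv2.imread('pics/s1.png')
cv2.imwrite('pics/s1c.png',cv2.resize(i[130:310,270:430],None,fx=3.3,fy=3.3,interpolation=cv2.INTER_CUBIC))
```

```text
t 1.87 pos [ 0.4443 -0.2565  0.2312] phi 90.0 gap 0.0852 F [ 0.7 -0.3  1.1] q6 [-0.69 -0.69]
shift mm [ -0.4  -1.5 107.2] yaw -0.0
```

View pics/s1c.png

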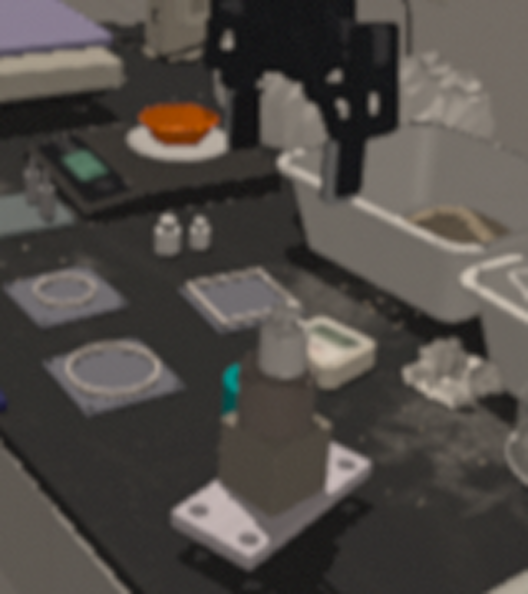

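The picture shows the open fingers straddling the weight, knob at about (283,315) in the crop. I'll descend and grip.

send_rows(
  motion=[
    {"x":-0.001,"y":-0.001,"z":0.03,"yaw":0},
    {"x":-0.001,"y":-0.001,"z":0.06,"yaw":0},
    {"x":-0.001,"y":-0.001,"z":0.09,"yaw":0},
    {"x":-0.001,"y":-0.001,"z":0.107,"yaw":0},
    {"x":-0.001,"y":-0.001,"z":0.107,"yaw":0},
  ],
)

```text
time_s: 2.33
eef_pos: [0.4436, -0.2538, 0.1207]
eef_rot: [[-1.0, -0.0, -0.005], [-0.0, 1.0, 0.004], [0.005, 0.004, -1.0]]
force: [0.4, -0.6, 0.9]
finger_gap: 0.0852
gripper_force: 0.0
```

send_rows(
  motion=[
    {"x":0,"y":0,"z":0,"yaw":0},
    {"x":0,"y":0,"z":0,"yaw":0},
    {"x":0,"y":0,"z":0,"yaw":0},
    {"x":0,"y":0,"z":0,"yaw":0},
    {"x":0,"y":0,"z":0,"yaw":0},
  ],
  grip=1,
  newtons=30,
)

```text
time_s: 2.75
eef_pos: [0.4459, -0.2559, 0.1256]
eef_rot: [[-1.0, -0.0, 0.002], [-0.0, 1.0, -0.002], [-0.002, -0.002, -1.0]]
force: [-0.7, -1.9, 9.4]
finger_gap: 0.0274
gripper_force: 28.8
```

send_rows(
  motion=[
    {"x":0,"y":0,"z":0,"yaw":0},
    {"x":0,"y":0,"z":0,"yaw":0},
    {"x":0,"y":0,"z":0,"yaw":0},
    {"x":0,"y":0,"z":0,"yaw":0},
    {"x":0,"y":0,"z":0,"yaw":0},
  ],
)

```text
time_s: 3.17
eef_pos: [0.4459, -0.2562, 0.1256]
eef_rot: [[-1.0, -0.0, 0.002], [-0.0, 1.0, -0.003], [-0.002, -0.003, -1.0]]
force: [-1.5, -2.7, 6.8]
finger_gap: 0.0275
gripper_force: 29.3
```

Run:
```python
from h import *
c=cam('scene','s2'); t=cam('top','t2')
i=cv2.imread('pics/s2.png');j=cv2.imread('pics/t2.png')
a=cv2.resize(i[190:300,310:400],(400,489),interpolation=cv2.INTER_CUBIC)
b=cv2.resize(j[190:280,370:443],(396,489),interpolation=cv2.INTER_CUBIC)
cv2.imwrite('pics/s2c.png',cv2.hconcat([a,b]))
```

```text
(no output)
```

View pics/s2c.png

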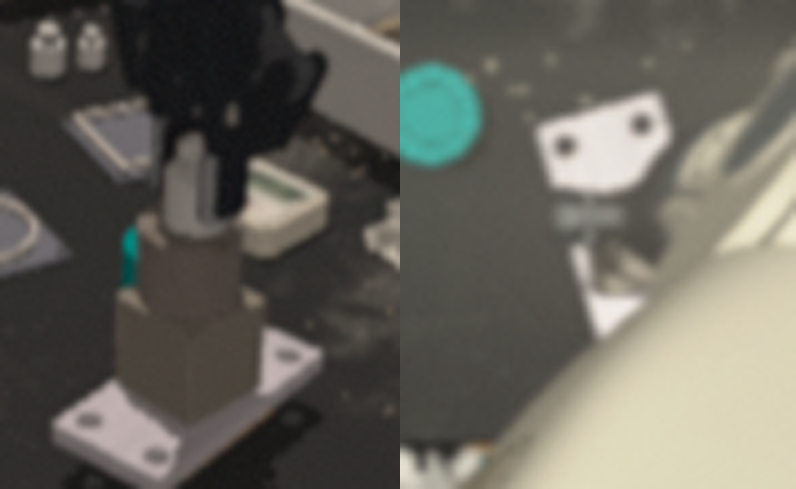

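The weight's body is held between the pads and the drum is undisturbed. I'll lift slowly, then carry it to the small round nest.

send_rows(
  motion=[
    {"x":0,"y":0,"z":-0.01,"yaw":0},
    {"x":0,"y":0,"z":-0.025,"yaw":0},
    {"x":0,"y":0,"z":-0.045,"yaw":0},
    {"x":0,"y":0,"z":-0.06,"yaw":0},
    {"x":0,"y":0,"z":-0.06,"yaw":0},
  ],
)

```text
time_s: 3.68
eef_pos: [0.4463, -0.2556, 0.1876]
eef_rot: [[-1.0, -0.001, 0.004], [-0.001, 1.0, -0.003], [-0.004, -0.003, -1.0]]
force: [0.8, -0.7, -1.8]
finger_gap: 0.0279
gripper_force: 29.8
```

Run:
```python
from h import *
from go import tell
tell(.47,.079,.12,90)
c=cam('scene','s3'); i=cv2.imread('pics/s3.png')
cv2.imwrite('pics/s3c.png',cv2.resize(i[160:300,290:410],None,fx=4,fy=4,interpolation=cv2.INTER_CUBIC))
```

```text
t 3.68 pos [ 0.4463 -0.2556  0.1876] phi 90.0 gap 0.0279 F [ 0.8 -0.7 -1.8] q6 [-0.68 -0.68]
shift mm [-23.7 334.8  66.8] yaw 0.0
```

View pics/s3c.png

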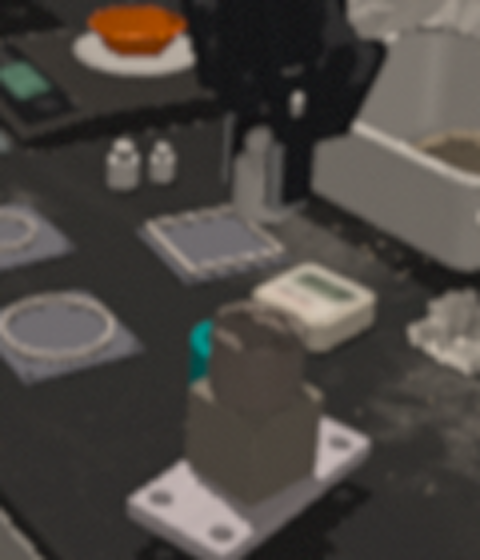

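send_rows(
  motion=[
    {"x":-0.002,"y":0.025,"z":0,"yaw":0},
    {"x":-0.004,"y":0.06,"z":0,"yaw":0},
    {"x":-0.007,"y":0.1,"z":0,"yaw":0},
    {"x":-0.01,"y":0.14,"z":0,"yaw":0},
    {"x":-0.013,"y":0.18,"z":0,"yaw":0},
  ],
)

```text
time_s: 4.15
eef_pos: [0.4573, -0.0733, 0.1832]
eef_rot: [[-1.0, 0.0, -0.002], [0.0, 1.0, 0.001], [0.002, 0.001, -1.0]]
force: [1.9, 0.7, -2.8]
finger_gap: 0.0277
gripper_force: 30.0
```

send_rows(
  motion=[
    {"x":-0.002,"y":0.04,"z":0,"yaw":0},
    {"x":-0.005,"y":0.08,"z":0.0,"yaw":0},
    {"x":-0.008,"y":0.12,"z":0.01,"yaw":0},
    {"x":-0.011,"y":0.145,"z":0.03,"yaw":0},
    {"x":-0.011,"y":0.155,"z":0.05,"yaw":0},
  ],
)

```text
time_s: 4.57
eef_pos: [0.4688, 0.0832, 0.1332]
eef_rot: [[-1.0, -0.004, 0.0], [-0.004, 1.0, 0.001], [-0.0, 0.001, -1.0]]
force: [0.6, -0.7, -2.8]
finger_gap: 0.0276
gripper_force: 30.0
```

send_rows(
  motion=[
    {"x":0,"y":0,"z":0.025,"yaw":0},
    {"x":0,"y":0,"z":0.05,"yaw":0},
    {"x":0,"y":0,"z":0.07,"yaw":0},
    {"x":0,"y":0,"z":0.08,"yaw":0},
    {"x":0,"y":0,"z":0.08,"yaw":0},
  ],
)

```text
time_s: 4.98
eef_pos: [0.4667, 0.08, 0.0512]
eef_rot: [[-1.0, -0.001, -0.006], [-0.001, 1.0, 0.0], [0.006, 0.0, -1.0]]
force: [-0.7, -0.3, -2.0]
finger_gap: 0.0279
gripper_force: 30.0
```

Run:
```python
from h import *
from go import tell
tell(.47,.079,.0136,90)
c=cam('scene','s4'); i=cv2.imread('pics/s4.png'); p=telemetry.observe()['eef_pos']
print(p, proj(c,[[.47,.079,.011],[p[0],p[1],p[2]-.008]]))
cv2.imwrite('pics/s4c.png',cv2.resize(i[170:250,240:350],None,fx=7,fy=7,interpolation=cv2.INTER_CUBIC))
```

```text
t 4.98 pos [0.4667 0.08   0.0512] phi 90.0 gap 0.0279 F [-0.7 -0.3 -2. ] q6 [-0.01 -0.01]
shift mm [-3.5 -1.1 37.6] yaw 0.0
[0.46769671 0.07997985 0.05275047] [[289.12751302 216.26097739]
 [288.07074577 205.83132698]]
```

View pics/s4c.png

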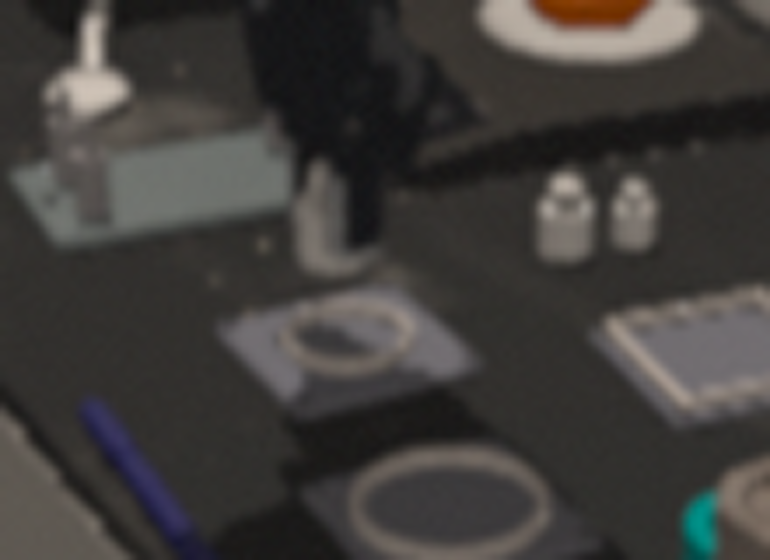

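The weight's underside centre (288,207) and the ring (289,218) line up as predicted. I'll lower it.

send_rows(
  motion=[
    {"x":-0.003,"y":-0.001,"z":0.015,"yaw":0},
    {"x":-0.003,"y":-0.001,"z":0.028,"yaw":0},
    {"x":-0.003,"y":-0.001,"z":0.035,"yaw":0},
    {"x":-0.003,"y":-0.001,"z":0.035,"yaw":0},
    {"x":-0.003,"y":-0.001,"z":0.035,"yaw":0},
  ],
)

```text
time_s: 5.45
eef_pos: [0.4721, 0.0789, 0.0197]
eef_rot: [[-1.0, -0.0, -0.0], [-0.0, 1.0, 0.0], [0.0, 0.0, -1.0]]
force: [0.6, -0.7, -2.2]
finger_gap: 0.0274
gripper_force: 30.0
```

send_rows(
  motion=[
    {"x":0,"y":0,"z":0.001,"yaw":0},
    {"x":0,"y":0,"z":0.002,"yaw":0},
    {"x":0,"y":0,"z":0.002,"yaw":0},
  ],
)

```text
time_s: 5.7
eef_pos: [0.4724, 0.0789, 0.0177]
eef_rot: [[-1.0, -0.001, 0.001], [-0.001, 1.0, -0.0], [-0.001, -0.0, -1.0]]
force: [-0.0, -0.1, -2.2]
finger_gap: 0.0276
gripper_force: 30.0
```

send_rows(
  motion=[
    {"x":0,"y":0,"z":0.001,"yaw":0},
    {"x":0,"y":0,"z":0.002,"yaw":0},
    {"x":0,"y":0,"z":0.003,"yaw":0},
    {"x":0,"y":0,"z":0.003,"yaw":0},
  ],
)

```text
time_s: 6.03
eef_pos: [0.472, 0.0789, 0.0141]
eef_rot: [[-1.0, -0.001, -0.0], [-0.001, 1.0, 0.0], [0.0, 0.0, -1.0]]
force: [0.2, 0.2, -2.1]
finger_gap: 0.0277
gripper_force: 30.0
```

send_rows(
  motion=[
    {"x":0,"y":0,"z":0.001,"yaw":0},
    {"x":0,"y":0,"z":0.001,"yaw":0},
    {"x":0,"y":0,"z":0.001,"yaw":0},
  ],
)

```text
time_s: 6.28
eef_pos: [0.4722, 0.0789, 0.0133]
eef_rot: [[-1.0, -0.001, -0.0], [-0.001, 1.0, -0.0], [0.0, -0.0, -1.0]]
force: [0.1, 0.4, -2.4]
finger_gap: 0.0276
gripper_force: 30.1
```

send_rows(
  motion=[
    {"x":0,"y":0,"z":0.001,"yaw":0},
    {"x":0,"y":0,"z":0.001,"yaw":0},
    {"x":0,"y":0,"z":0.001,"yaw":0},
  ],
)

```text
time_s: 6.53
eef_pos: [0.4725, 0.0788, 0.0129]
eef_rot: [[-1.0, -0.0, 0.001], [-0.0, 1.0, -0.0], [-0.001, -0.0, -1.0]]
force: [-1.2, -0.5, 6.1]
finger_gap: 0.0275
gripper_force: 30.1
```

send_rows(
  motion=[
    {"x":0,"y":0,"z":0.001,"yaw":0},
    {"x":0,"y":0,"z":0.001,"yaw":0},
    {"x":0,"y":0,"z":0.001,"yaw":0},
  ],
)

```text
time_s: 6.78
eef_pos: [0.4726, 0.0785, 0.0125]
eef_rot: [[-1.0, -0.0, 0.002], [-0.0, 1.0, -0.001], [-0.002, -0.001, -1.0]]
force: [-3.8, -2.1, 14.1]
finger_gap: 0.0276
gripper_force: 29.2
```

Contact at z ≈ 0.013 with the wrist force up. I'll ease off, release and rise.

send_rows(
  motion=[
    {"x":0,"y":0,"z":-0.001,"yaw":0},
    {"x":0,"y":0,"z":-0.001,"yaw":0},
  ],
)

```text
time_s: 6.95
eef_pos: [0.4724, 0.0788, 0.0126]
eef_rot: [[-1.0, -0.0, 0.001], [-0.0, 1.0, -0.0], [-0.001, -0.0, -1.0]]
force: [0.9, -1.2, 2.9]
finger_gap: 0.0272
gripper_force: 30.0
```

send_rows(
  motion=[
    {"x":0,"y":0,"z":0,"yaw":0},
    {"x":0,"y":0,"z":0,"yaw":0},
    {"x":0,"y":0,"z":0,"yaw":0},
    {"x":0,"y":0,"z":0,"yaw":0},
    {"x":0,"y":0,"z":0,"yaw":0},
  ],
  grip=0.0,
  newtons=30,
)

```text
time_s: 7.37
eef_pos: [0.4721, 0.0789, 0.0122]
eef_rot: [[-1.0, -0.001, -0.0], [-0.001, 1.0, 0.0], [0.0, 0.0, -1.0]]
force: [-0.3, -0.8, 0.0]
finger_gap: 0.0846
gripper_force: 0.0
```

send_rows(
  motion=[
    {"x":0,"y":0,"z":-0.02,"yaw":0},
    {"x":0,"y":0,"z":-0.06,"yaw":0},
    {"x":0,"y":0,"z":-0.1,"yaw":0},
    {"x":0,"y":0,"z":-0.14,"yaw":0},
    {"x":0,"y":0,"z":-0.18,"yaw":0},
  ],
)

```text
time_s: 7.78
eef_pos: [0.4716, 0.0789, 0.1942]
eef_rot: [[-1.0, -0.001, -0.0], [-0.001, 1.0, 0.0], [0.0, 0.0, -1.0]]
force: [1.5, 0.4, -0.1]
finger_gap: 0.0851
gripper_force: 0.0
```

Run:
```python
from h import *
from go import tell
tell(.4444,-.258,.2,90)
c=cam('scene','s5'); i=cv2.imread('pics/s5.png'); t=cam('top','t5'); j=cv2.imread('pics/t5.png')
a=cv2.resize(i[170:250,240:340],(560,448),interpolation=cv2.INTER_CUBIC)
b=cv2.resize(i[215:305,325:385],(200,300),interpolation=cv2.INTER_CUBIC)
k=cv2.resize(j[203:258,388:440],(520,550),interpolation=cv2.INTER_CUBIC)
o=np.zeros((550,800,3),np.uint8); o[:,:520]=k; o[:224,520:]=a[::2,::2][:224,:280]; o[240:540,540:740]=b
cv2.imwrite('pics/s5c.png',o)
```

```text
t 7.78 pos [0.4716 0.0789 0.1942] phi 90.0 gap 0.0851 F [ 1.5  0.4 -0.1] q6 [-0.01 -0.01]
shift mm [  27.4 -336.9   -5.8] yaw 0.0
```

View pics/s5c.png

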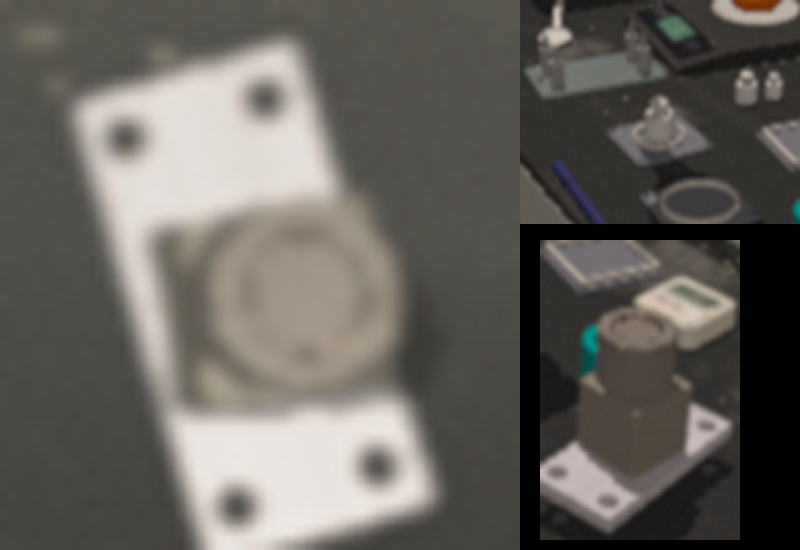

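The weight stands upright in its nest. The drum top is at (305,290) in the crop, and the cube's edges are turned about 9°.

Run:
```python
from h import *
from go import tell
np.set_printoptions(precision=4,suppress=True)
t=cam('top')
S=[388,203]
print('drum',back(t,pix([(305,290)],S,10),.117))
C=back(t,pix([(155,232),(363,190),(183,410)],S,10),.08); print('cube',C,'centre est',(C[1]+C[2])/2)
```

```text
drum [[ 0.4438 -0.2598  0.117 ]]
cube [[ 0.46   -0.2285  0.08  ]
 [ 0.4712 -0.2834  0.08  ]
 [ 0.4135 -0.2351  0.08  ]] centre est [ 0.4423 -0.2592  0.08  ]
```

send_rows(
  motion=[
    {"x":0.003,"y":-0.035,"z":0,"yaw":0},
    {"x":0.006,"y":-0.07,"z":0,"yaw":0},
    {"x":0.009,"y":-0.105,"z":0,"yaw":0},
    {"x":0.011,"y":-0.14,"z":0,"yaw":0},
    {"x":0.014,"y":-0.169,"z":0,"yaw":0},
  ],
)

```text
time_s: 8.35
eef_pos: [0.4575, -0.0919, 0.1911]
eef_rot: [[-1.0, -0.0, -0.002], [-0.0, 1.0, 0.0], [0.002, 0.0, -1.0]]
force: [0.5, 0.6, 0.1]
finger_gap: 0.0856
gripper_force: 0.0
```

send_rows(
  motion=[
    {"x":0.003,"y":-0.035,"z":0,"yaw":0},
    {"x":0.006,"y":-0.07,"z":0,"yaw":0},
    {"x":0.009,"y":-0.105,"z":0,"yaw":0},
    {"x":0.011,"y":-0.14,"z":0,"yaw":0},
    {"x":0.014,"y":-0.169,"z":0,"yaw":0},
  ],
)

```text
time_s: 8.77
eef_pos: [0.4435, -0.2612, 0.1909]
eef_rot: [[-1.0, 0.0, -0.001], [0.0, 1.0, 0.001], [0.001, 0.001, -1.0]]
force: [1.4, 0.9, -0.3]
finger_gap: 0.0853
gripper_force: 0.0
```

send_rows(
  motion=[
    {"x":0,"y":0,"z":0.03,"yaw":0},
    {"x":0,"y":0,"z":0.06,"yaw":0},
    {"x":0,"y":0,"z":0.09,"yaw":0},
    {"x":0,"y":0,"z":0.105,"yaw":0},
    {"x":0,"y":0,"z":0.107,"yaw":0},
  ],
)

```text
time_s: 9.18
eef_pos: [0.4422, -0.2576, 0.0811]
eef_rot: [[-1.0, -0.0, -0.006], [-0.0, 1.0, 0.005], [0.006, 0.005, -1.0]]
force: [-0.6, -0.4, 0.1]
finger_gap: 0.0856
gripper_force: 0.0
```

send_rows(
  motion=[
    {"x":0,"y":0,"z":0,"yaw":0},
    {"x":0,"y":0,"z":0,"yaw":0},
    {"x":0,"y":0,"z":0,"yaw":0},
    {"x":0,"y":0,"z":0,"yaw":0},
    {"x":0,"y":0,"z":0,"yaw":0},
  ],
)

```text
time_s: 9.6
eef_pos: [0.4447, -0.2594, 0.0862]
eef_rot: [[-1.0, -0.001, 0.001], [-0.001, 1.0, -0.001], [-0.001, -0.001, -1.0]]
force: [-0.5, 0.6, -0.1]
finger_gap: 0.0853
gripper_force: 0.0
```

send_rows(
  motion=[
    {"x":0,"y":0,"z":0.001,"yaw":0},
    {"x":0,"y":0,"z":0.001,"yaw":0},
    {"x":0,"y":0,"z":0.001,"yaw":0},
    {"x":0,"y":0,"z":0.001,"yaw":0},
    {"x":0,"y":0,"z":0.001,"yaw":0},
  ],
  grip=1,
  newtons=35,
)

```text
time_s: 10.02
eef_pos: [0.4445, -0.2596, 0.0847]
eef_rot: [[-1.0, -0.0, 0.0], [-0.0, 1.0, -0.001], [-0.0, -0.001, -1.0]]
force: [-0.6, -1.9, 4.0]
finger_gap: 0.0482
gripper_force: 35.9
```

send_rows(
  motion=[
    {"x":0,"y":0,"z":0,"yaw":0},
    {"x":0,"y":0,"z":0,"yaw":0},
    {"x":0,"y":0,"z":0,"yaw":0},
  ],
)

```text
time_s: 10.27
eef_pos: [0.4445, -0.2595, 0.0847]
eef_rot: [[-1.0, -0.0, 0.0], [-0.0, 1.0, -0.001], [-0.0, -0.001, -1.0]]
force: [-0.6, -2.2, 4.8]
finger_gap: 0.0481
gripper_force: 35.9
```

send_rows(
  motion=[
    {"x":0,"y":0,"z":-0.005,"yaw":0},
    {"x":0,"y":0,"z":-0.015,"yaw":0},
    {"x":0,"y":0,"z":-0.03,"yaw":0},
    {"x":0,"y":0,"z":-0.045,"yaw":0},
    {"x":0,"y":0,"z":-0.05,"yaw":0},
  ],
)

```text
time_s: 10.68
eef_pos: [0.4449, -0.2593, 0.1365]
eef_rot: [[-1.0, -0.001, 0.002], [-0.001, 1.0, -0.001], [-0.002, -0.001, -1.0]]
force: [-0.1, -0.2, -3.0]
finger_gap: 0.0481
gripper_force: 36.6
```

send_rows(
  motion=[
    {"x":0,"y":0,"z":0,"yaw":0},
    {"x":0,"y":0,"z":0,"yaw":0},
  ],
)

```text
time_s: 10.85
eef_pos: [0.4442, -0.2589, 0.1341]
eef_rot: [[-1.0, -0.001, -0.0], [-0.001, 1.0, 0.0], [0.0, 0.0, -1.0]]
force: [0.4, 0.2, -3.5]
finger_gap: 0.0484
gripper_force: 36.6
```

Drum held (wrist −3 N). I'll carry it to the large nest.

send_rows(
  motion=[
    {"x":0,"y":0.03,"z":0,"yaw":0},
    {"x":0.001,"y":0.07,"z":0,"yaw":0},
    {"x":0.002,"y":0.11,"z":0,"yaw":0},
    {"x":0.003,"y":0.15,"z":0,"yaw":0},
    {"x":0.003,"y":0.185,"z":0,"yaw":0},
  ],
)

```text
time_s: 11.27
eef_pos: [0.4399, -0.0719, 0.1333]
eef_rot: [[-1.0, -0.0, -0.002], [-0.0, 1.0, 0.001], [0.002, 0.001, -1.0]]
force: [0.9, -0.4, -2.3]
finger_gap: 0.0481
gripper_force: 36.9
```

send_rows(
  motion=[
    {"x":0,"y":0.012,"z":0.01,"yaw":0},
    {"x":0,"y":0.017,"z":0.04,"yaw":0},
    {"x":0,"y":0.017,"z":0.07,"yaw":0},
    {"x":0,"y":0.017,"z":0.085,"yaw":0},
    {"x":0,"y":0.017,"z":0.085,"yaw":0},
  ],
)

```text
time_s: 11.68
eef_pos: [0.4386, -0.0559, 0.0458]
eef_rot: [[-1.0, -0.001, -0.007], [-0.001, 1.0, 0.002], [0.007, 0.002, -1.0]]
force: [-0.3, -0.4, -2.8]
finger_gap: 0.0484
gripper_force: 37.0
```

send_rows(
  motion=[
    {"x":0,"y":0,"z":0,"yaw":0},
    {"x":0,"y":0,"z":0,"yaw":0},
    {"x":0,"y":0,"z":0,"yaw":0},
  ],
)

```text
time_s: 11.93
eef_pos: [0.4419, -0.0575, 0.0503]
eef_rot: [[-1.0, -0.0, 0.002], [-0.0, 1.0, -0.001], [-0.002, -0.001, -1.0]]
force: [0.1, -0.1, -2.0]
finger_gap: 0.0483
gripper_force: 37.0
```

Run:
```python
from h import *
from go import tell
tell(.4415,-.0568,.0097,90)
c=cam('scene','s6'); i=cv2.imread('pics/s6.png'); p=telemetry.observe()['eef_pos']
print(p, proj(c,[[.4415,-.0568,.011],[p[0],p[1],p[2]-.005]]))
cv2.imwrite('pics/s6c.png',cv2.resize(i[190:270,260:360],None,fx=6,fy=6,interpolation=cv2.INTER_CUBIC))
```

```text
t 11.93 pos [ 0.4419 -0.0575  0.0503] phi 90.0 gap 0.0483 F [ 0.1 -0.1 -2. ] q6 [-0.32 -0.32]
shift mm [ 0.5  0.7 40.6] yaw 0.0
[ 0.44192501 -0.0574902   0.05028538] [[303.8088916  240.1089007 ]
 [304.10371132 228.56694011]]
```

View pics/s6c.png

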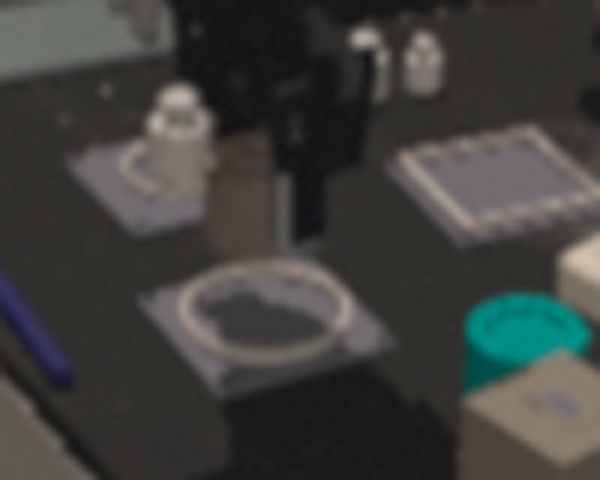

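Drum centre (265) is over the ring centre (265,312). I'll lower it.

send_rows(
  motion=[
    {"x":0,"y":0.001,"z":0.012,"yaw":0},
    {"x":0,"y":0.001,"z":0.024,"yaw":0},
    {"x":0,"y":0.001,"z":0.031,"yaw":0},
    {"x":0,"y":0.001,"z":0.034,"yaw":0},
    {"x":0,"y":0.001,"z":0.034,"yaw":0},
  ],
)

```text
time_s: 12.4
eef_pos: [0.4411, -0.0562, 0.0152]
eef_rot: [[-1.0, -0.0, -0.0], [-0.0, 1.0, 0.0], [0.0, 0.0, -1.0]]
force: [-0.4, 1.0, -3.2]
finger_gap: 0.0478
gripper_force: 37.1
```

send_rows(
  motion=[
    {"x":0,"y":0,"z":0.001,"yaw":0},
    {"x":0,"y":0,"z":0.002,"yaw":0},
    {"x":0,"y":0,"z":0.004,"yaw":0},
    {"x":0,"y":0,"z":0.005,"yaw":0},
    {"x":0,"y":0,"z":0.005,"yaw":0},
  ],
)

```text
time_s: 12.82
eef_pos: [0.4412, -0.0561, 0.0102]
eef_rot: [[-1.0, -0.001, -0.0], [-0.001, 1.0, 0.0], [0.0, 0.0, -1.0]]
force: [0.3, 0.1, -2.1]
finger_gap: 0.048
gripper_force: 37.1
```

send_rows(
  motion=[
    {"x":0,"y":0,"z":0.001,"yaw":0},
    {"x":0,"y":0,"z":0.001,"yaw":0},
    {"x":0,"y":0,"z":0.001,"yaw":0},
  ],
)

```text
time_s: 13.07
eef_pos: [0.4414, -0.0562, 0.0095]
eef_rot: [[-1.0, -0.001, 0.0], [-0.001, 1.0, -0.0], [-0.0, -0.0, -1.0]]
force: [-0.1, 0.4, 1.8]
finger_gap: 0.0482
gripper_force: 37.2
```

send_rows(
  motion=[
    {"x":0,"y":0,"z":0.001,"yaw":0},
    {"x":0,"y":0,"z":0.001,"yaw":0},
    {"x":0,"y":0,"z":0.001,"yaw":0},
  ],
)

```text
time_s: 13.32
eef_pos: [0.4416, -0.0563, 0.0092]
eef_rot: [[-1.0, -0.0, 0.001], [-0.0, 1.0, -0.001], [-0.001, -0.001, -1.0]]
force: [-3.3, 0.4, 12.5]
finger_gap: 0.0485
gripper_force: 37.6
```

send_rows(
  motion=[
    {"x":0,"y":0,"z":-0.001,"yaw":0},
    {"x":0,"y":0,"z":-0.001,"yaw":0},
  ],
)

```text
time_s: 13.48
eef_pos: [0.4413, -0.0562, 0.0094]
eef_rot: [[-1.0, -0.001, 0.0], [-0.001, 1.0, -0.0], [-0.0, -0.0, -1.0]]
force: [-0.6, 0.1, -2.6]
finger_gap: 0.0477
gripper_force: 36.4
```

send_rows(
  motion=[
    {"x":0,"y":0,"z":0,"yaw":0},
    {"x":0,"y":0,"z":0,"yaw":0},
    {"x":0,"y":0,"z":0,"yaw":0},
    {"x":0,"y":0,"z":0,"yaw":0},
    {"x":0,"y":0,"z":0,"yaw":0},
  ],
  grip=0.0,
  newtons=35,
)

```text
time_s: 13.9
eef_pos: [0.4413, -0.0562, 0.0092]
eef_rot: [[-1.0, -0.0, -0.0], [-0.0, 1.0, 0.0], [0.0, 0.0, -1.0]]
force: [-0.5, -0.8, -0.3]
finger_gap: 0.0853
gripper_force: 0.0
```

send_rows(
  motion=[
    {"x":0,"y":0,"z":-0.02,"yaw":0},
    {"x":0,"y":0,"z":-0.06,"yaw":0},
    {"x":0,"y":0,"z":-0.1,"yaw":0},
    {"x":0,"y":0,"z":-0.13,"yaw":0},
    {"x":0,"y":0,"z":-0.14,"yaw":0},
  ],
)

```text
time_s: 14.32
eef_pos: [0.4428, -0.0566, 0.1538]
eef_rot: [[-1.0, -0.001, 0.006], [-0.001, 1.0, -0.002], [-0.006, -0.002, -1.0]]
force: [-0.1, -0.1, 0.1]
finger_gap: 0.0853
gripper_force: 0.0
```

Run:
```python
from h import *
from go import tell
tell(.4423,-.2592,.15,99)
c=cam('scene','s7'); i=cv2.imread('pics/s7.png'); t=cam('top','t7'); j=cv2.imread('pics/t7.png')
a=cv2.resize(i[195:255,255:325],(280,240),interpolation=cv2.INTER_CUBIC)
b=cv2.resize(i[215:305,325:385],(200,300),interpolation=cv2.INTER_CUBIC)
k=cv2.resize(j[203:258,388:440],(520,550),interpolation=cv2.INTER_CUBIC)
o=np.zeros((550,800,3),np.uint8); o[:,:520]=k; o[:240,520:]=a; o[245:545,540:740]=b
cv2.imwrite('pics/s7c.png',o)
```

```text
t 14.32 pos [ 0.4428 -0.0566  0.1538] phi 90.0 gap 0.0853 F [-0.1 -0.1  0.1] q6 [-0.32 -0.32]
shift mm [   0.7 -202.6    4.2] yaw -9.0
```

View pics/s7c.png

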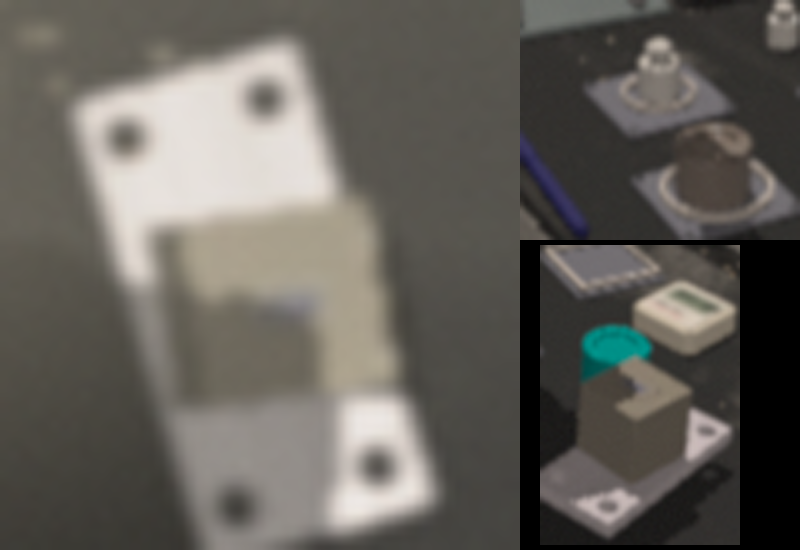

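Weight and drum both stand inside their rims. Cube top corners are at about (175,230), (370,195), (400,385), (205,405).

Run:
```python
from h import *
from go import tell
np.set_printoptions(precision=4,suppress=True)
t=cam('top'); S=[388,203]
uv=pix([(175,230),(370,195),(400,385),(205,405)],S,10)
C=back(t,uv,.08); print(C,C.mean(0),rect(t,uv,.08))
H=back(t,pix([(125,138),(265,100),(237,505),(377,467)],S,10),.03); v=H[0]+H[1]-H[2]-H[3]
print(H.mean(0),np.degrees(np.arctan2(v[1],v[0])))
m=C.mean(0); tell(m[0],m[1],.15,99.5)
```

```text
[[ 0.4605 -0.2337  0.08  ]
 [ 0.4698 -0.2852  0.08  ]
 [ 0.4201 -0.2921  0.08  ]
 [ 0.4148 -0.2409  0.08  ]] [ 0.4413 -0.263   0.08  ] [ 441.4 -262.8   50.2   52.3    7.9]
[ 0.4432 -0.2635  0.03  ] 16.179596546241992
t 14.47 pos [ 0.4415 -0.0562  0.1496] phi 90.0 gap 0.0854 F [ 0.1 -0.3 -0.7] q6 [-0.32 -0.32]
shift mm [   0.3 -206.8   -0.3] yaw -9.5
```

send_rows(
  motion=[
    {"x":0,"y":-0.035,"z":0,"yaw":-2},
    {"x":0,"y":-0.075,"z":0,"yaw":-4},
    {"x":0,"y":-0.115,"z":0,"yaw":-6},
    {"x":0,"y":-0.155,"z":0,"yaw":-8},
    {"x":0,"y":-0.19,"z":0,"yaw":-9},
  ],
)

```text
time_s: 14.88
eef_pos: [0.4404, -0.2479, 0.1473]
eef_rot: [[-0.987, -0.159, -0.002], [-0.159, 0.987, 0.002], [0.002, 0.002, -1.0]]
force: [1.7, 0.8, -0.1]
finger_gap: 0.0855
gripper_force: 0.0
```

send_rows(
  motion=[
    {"x":0,"y":-0.012,"z":0,"yaw":0},
    {"x":0,"y":-0.016,"z":0.01,"yaw":0},
    {"x":0,"y":-0.016,"z":0.02,"yaw":0},
    {"x":0,"y":-0.016,"z":0.02,"yaw":0},
    {"x":0,"y":-0.016,"z":0.02,"yaw":0},
  ],
)

```text
time_s: 15.3
eef_pos: [0.4432, -0.2599, 0.1279]
eef_rot: [[-0.987, -0.158, -0.002], [-0.158, 0.987, 0.002], [0.002, 0.003, -1.0]]
force: [-0.1, 0.4, 1.1]
finger_gap: 0.0855
gripper_force: 0.0
```

```bash
python3 go.py .4413 -.2625 .046 99
```

```text
t 15.3 pos [ 0.4432 -0.2599  0.1279] phi 99.1 gap 0.0855 F [-0.1  0.4  1.1] q6 [-0.69 -0.85]
shift mm [ 2.1 -2.5 81.9] yaw 0.1
```

send_rows(
  motion=[
    {"x":0.002,"y":-0.003,"z":0.025,"yaw":0},
    {"x":0.002,"y":-0.003,"z":0.05,"yaw":0},
    {"x":0.002,"y":-0.003,"z":0.07,"yaw":0},
    {"x":0.002,"y":-0.003,"z":0.08,"yaw":0},
    {"x":0.002,"y":-0.003,"z":0.082,"yaw":0},
  ],
)

```text
time_s: 15.72
eef_pos: [0.4418, -0.2635, 0.0459]
eef_rot: [[-0.987, -0.158, -0.002], [-0.158, 0.987, 0.002], [0.002, 0.002, -1.0]]
force: [0.8, -0.1, -0.5]
finger_gap: 0.0852
gripper_force: 0.0
```

send_rows(
  motion=[
    {"x":0,"y":0,"z":0,"yaw":0},
    {"x":0,"y":0,"z":0,"yaw":0},
    {"x":0,"y":0,"z":0,"yaw":0},
  ],
)

```text
time_s: 15.97
eef_pos: [0.443, -0.2655, 0.0485]
eef_rot: [[-0.988, -0.157, 0.002], [-0.157, 0.988, -0.001], [-0.001, -0.002, -1.0]]
force: [-0.9, -0.8, 0.2]
finger_gap: 0.0854
gripper_force: 0.0
```

send_rows(
  motion=[
    {"x":0,"y":0,"z":0,"yaw":0},
    {"x":0,"y":0,"z":0,"yaw":0},
    {"x":0,"y":0,"z":0,"yaw":0},
    {"x":0,"y":0,"z":0,"yaw":0},
    {"x":0,"y":0,"z":0,"yaw":0},
  ],
  grip=1,
  newtons=40,
)

```text
time_s: 16.38
eef_pos: [0.4425, -0.2652, 0.0479]
eef_rot: [[-0.988, -0.157, 0.001], [-0.157, 0.988, -0.0], [-0.001, -0.0, -1.0]]
force: [-1.6, 2.1, 6.2]
finger_gap: 0.0503
gripper_force: 41.9
```

send_rows(
  motion=[
    {"x":0,"y":0,"z":0,"yaw":0},
    {"x":0,"y":0,"z":0,"yaw":0},
    {"x":0,"y":0,"z":0,"yaw":0},
  ],
)

```text
time_s: 16.63
eef_pos: [0.4425, -0.2652, 0.0479]
eef_rot: [[-0.988, -0.157, 0.001], [-0.157, 0.988, -0.0], [-0.001, -0.0, -1.0]]
force: [-1.0, 1.1, 5.5]
finger_gap: 0.0497
gripper_force: 41.9
```

send_rows(
  motion=[
    {"x":0,"y":0,"z":-0.004,"yaw":0},
    {"x":0,"y":0,"z":-0.012,"yaw":0},
    {"x":0,"y":0,"z":-0.025,"yaw":0},
    {"x":0,"y":0,"z":-0.035,"yaw":0},
    {"x":0,"y":0,"z":-0.04,"yaw":0},
  ],
)

```text
time_s: 17.05
eef_pos: [0.4428, -0.2656, 0.0889]
eef_rot: [[-0.988, -0.157, 0.001], [-0.157, 0.988, -0.001], [-0.001, -0.001, -1.0]]
force: [0.2, -1.2, -2.5]
finger_gap: 0.0497
gripper_force: 42.2
```

send_rows(
  motion=[
    {"x":0,"y":0,"z":-0.01,"yaw":0},
    {"x":0,"y":0,"z":-0.02,"yaw":0},
    {"x":0,"y":0,"z":-0.02,"yaw":0},
  ],
)

```text
time_s: 17.3
eef_pos: [0.443, -0.2658, 0.1094]
eef_rot: [[-0.988, -0.157, 0.002], [-0.157, 0.988, -0.002], [-0.002, -0.002, -1.0]]
force: [0.7, -0.6, -2.5]
finger_gap: 0.0495
gripper_force: 42.4
```

```bash
python3 go.py .5988 -.009 .1 83.6
```

```text
t 17.3 pos [ 0.443  -0.2658  0.1094] phi 99.0 gap 0.0495 F [ 0.7 -0.6 -2.5] q6 [-0.7  -0.86]
shift mm [-194.1  229.2    9.2] yaw 15.4
```

send_rows(
  motion=[
    {"x":-0.02,"y":0.022,"z":0,"yaw":2},
    {"x":-0.045,"y":0.052,"z":0,"yaw":6},
    {"x":-0.07,"y":0.082,"z":0,"yaw":10},
    {"x":-0.095,"y":0.112,"z":0,"yaw":14},
    {"x":-0.12,"y":0.142,"z":0,"yaw":15.4},
  ],
)

```text
time_s: 17.72
eef_pos: [0.5391, -0.1046, 0.1072]
eef_rot: [[-0.993, 0.116, -0.0], [0.116, 0.993, 0.0], [0.0, -0.0, -1.0]]
force: [1.5, -0.6, -3.2]
finger_gap: 0.0495
gripper_force: 42.5
```

```bash
python3 go.py .5988 -.009 .06 83.6
```

```text
t 17.72 pos [ 0.5391 -0.1046  0.1072] phi 83.4 gap 0.0495 F [ 1.5 -0.6 -3.2] q6 [-0.34 -0.23]
shift mm [-48.2 101.8  47.2] yaw -0.2
```

send_rows(
  motion=[
    {"x":-0.016,"y":0.034,"z":0,"yaw":0},
    {"x":-0.032,"y":0.068,"z":0,"yaw":0},
    {"x":-0.044,"y":0.092,"z":0.01,"yaw":0},
    {"x":-0.048,"y":0.102,"z":0.03,"yaw":0},
    {"x":-0.048,"y":0.102,"z":0.045,"yaw":0},
  ],
)

```text
time_s: 18.13
eef_pos: [0.5986, -0.0073, 0.061]
eef_rot: [[-0.994, 0.108, 0.0], [0.108, 0.994, 0.001], [-0.0, 0.001, -1.0]]
force: [-0.0, -1.1, -3.5]
finger_gap: 0.0496
gripper_force: 42.5
```

send_rows(
  motion=[
    {"x":0,"y":0,"z":0,"yaw":0},
    {"x":0,"y":0,"z":0,"yaw":0},
    {"x":0,"y":0,"z":0,"yaw":0},
  ],
)

```text
time_s: 18.38
eef_pos: [0.5978, -0.0105, 0.063]
eef_rot: [[-0.994, 0.111, 0.0], [0.111, 0.994, -0.0], [-0.0, -0.0, -1.0]]
force: [-0.2, -0.9, -2.9]
finger_gap: 0.0495
gripper_force: 42.4
```

Run:
```python
from h import *
from go import tell
tell(.5988,-.009,.0229,83.6)
c=cam('scene','s8'); i=cv2.imread('pics/s8.png'); p=telemetry.observe()['eef_pos']
print(proj(c,[[.5988,-.009,.011],[p[0],p[1],p[2]-.018]]))
cv2.imwrite('pics/s8c.png',cv2.resize(i[170:250,290:390],None,fx=6,fy=6,interpolation=cv2.INTER_CUBIC))
```

```text
t 18.38 pos [ 0.5978 -0.0105  0.063 ] phi 83.6 gap 0.0495 F [-0.2 -0.9 -2.9] q6 [-0.16 -0.05]
shift mm [-0.8  1.7 40.1] yaw -0.0
[[343.05167439 218.22482169]
 [343.71203899 207.83883587]]
```

View pics/s8c.png

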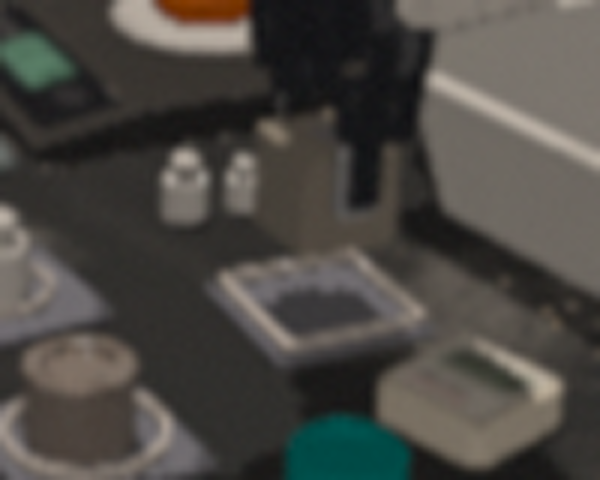

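The held cube (centre column about 328) stands over the square rim (218–425), matching the prediction. I'll lower it with a small correction.

send_rows(
  motion=[
    {"x":-0.001,"y":0.002,"z":0.012,"yaw":0},
    {"x":-0.001,"y":0.002,"z":0.024,"yaw":0},
    {"x":-0.001,"y":0.002,"z":0.031,"yaw":0},
    {"x":-0.001,"y":0.002,"z":0.034,"yaw":0},
    {"x":-0.001,"y":0.002,"z":0.034,"yaw":0},
  ],
)

```text
time_s: 18.85
eef_pos: [0.5986, -0.0086, 0.0283]
eef_rot: [[-0.994, 0.112, -0.0], [0.112, 0.994, -0.0], [0.0, -0.0, -1.0]]
force: [-0.2, 0.2, -3.0]
finger_gap: 0.0495
gripper_force: 42.7
```

send_rows(
  motion=[
    {"x":0,"y":0,"z":0.001,"yaw":0},
    {"x":0,"y":0,"z":0.002,"yaw":0},
    {"x":0,"y":0,"z":0.004,"yaw":0},
    {"x":0,"y":0,"z":0.005,"yaw":0},
    {"x":0,"y":0,"z":0.005,"yaw":0},
  ],
)

```text
time_s: 19.27
eef_pos: [0.5987, -0.0082, 0.0232]
eef_rot: [[-0.994, 0.111, -0.0], [0.111, 0.994, 0.0], [0.0, 0.0, -1.0]]
force: [-0.4, -0.0, -3.0]
finger_gap: 0.05
gripper_force: 42.7
```

send_rows(
  motion=[
    {"x":0,"y":0,"z":0.001,"yaw":0},
    {"x":0,"y":0,"z":0.001,"yaw":0},
    {"x":0,"y":0,"z":0.001,"yaw":0},
  ],
)

```text
time_s: 19.52
eef_pos: [0.5988, -0.0082, 0.0229]
eef_rot: [[-0.994, 0.111, 0.001], [0.111, 0.994, -0.0], [-0.001, -0.0, -1.0]]
force: [-3.1, 0.8, 4.8]
finger_gap: 0.0499
gripper_force: 43.4
```

send_rows(
  motion=[
    {"x":0,"y":0,"z":0.001,"yaw":0},
    {"x":0,"y":0,"z":0.001,"yaw":0},
    {"x":0,"y":0,"z":0.001,"yaw":0},
  ],
)

```text
time_s: 19.77
eef_pos: [0.5989, -0.0082, 0.0229]
eef_rot: [[-0.994, 0.111, 0.001], [0.111, 0.994, -0.0], [-0.001, -0.0, -1.0]]
force: [-6.2, 1.3, 14.1]
finger_gap: 0.0499
gripper_force: 44.6
```

send_rows(
  motion=[
    {"x":0,"y":0,"z":-0.001,"yaw":0},
    {"x":0,"y":0,"z":-0.001,"yaw":0},
  ],
)

```text
time_s: 19.93
eef_pos: [0.599, -0.0082, 0.0229]
eef_rot: [[-0.994, 0.111, 0.001], [0.111, 0.994, -0.0], [-0.001, -0.0, -1.0]]
force: [-2.9, 0.3, 6.1]
finger_gap: 0.0499
gripper_force: 43.9
```

send_rows(
  motion=[
    {"x":0,"y":0,"z":0,"yaw":0},
    {"x":0,"y":0,"z":0,"yaw":0},
    {"x":0,"y":0,"z":0,"yaw":0},
    {"x":0,"y":0,"z":0,"yaw":0},
    {"x":0,"y":0,"z":0,"yaw":0},
  ],
  grip=0.0,
  newtons=40,
)

```text
time_s: 20.35
eef_pos: [0.5988, -0.0083, 0.0221]
eef_rot: [[-0.994, 0.111, -0.0], [0.111, 0.994, 0.0], [0.0, 0.0, -1.0]]
force: [0.0, -0.3, -1.0]
finger_gap: 0.085
gripper_force: 0.0
```

send_rows(
  motion=[
    {"x":0,"y":0,"z":-0.02,"yaw":0},
    {"x":0,"y":0,"z":-0.06,"yaw":0},
    {"x":0,"y":0,"z":-0.1,"yaw":0},
    {"x":0,"y":0,"z":-0.13,"yaw":0},
    {"x":0,"y":0,"z":-0.14,"yaw":0},
  ],
)

```text
time_s: 20.77
eef_pos: [0.6005, -0.0084, 0.1674]
eef_rot: [[-0.994, 0.111, 0.007], [0.111, 0.994, -0.001], [-0.007, -0.0, -1.0]]
force: [-0.2, 0.0, -0.3]
finger_gap: 0.0854
gripper_force: 0.0
```

```bash
cat >> h.py <<'E'
def blobs(img,S,n,lo,k=10,dark=True,area=(150,2500)):
    g=cv2.cvtColor(img,cv2.COLOR_RGB2GRAY)[S[1]:S[1]+n[1],S[0]:S[0]+n[0]]
    g=cv2.resize(g,None,fx=k,fy=k,interpolation=cv2.INTER_CUBIC)
    m=((g<lo) if dark else (g>lo)).astype(np.uint8)
    N,_,st,ce=cv2.connectedComponentsWithStats(m)
    return [(st[i,4],st[i,:4],pix(ce[i],S,k)) for i in range(1,N) if area[0]<st[i,4]<area[1]],g
E
python3 - <<'E'
from h import *
from go import tell
np.set_printoptions(precision=4,suppress=True)
t=cam('top','t9')
S=(388,203)
b,g=blobs(t['image'],S,(52,60),120)
for a,s,p in b: print(a,s,p,back(t,p,.03))
m=(g>130).astype(np.uint8); cs,_=cv2.findContours(m,0,1); k=max(cs,key=cv2.contourArea)
print('plate',rect(t,pix(k[:,0,:],S,10),.03))
b,g=blobs(t['image'],(200,187),(50,64),0)
cv2.imwrite('pics/g9.png',cv2.hconcat([cv2.resize(g,(450,576)),]))
s=cam('scene','s9')['image']
cv2.imwrite('pics/v9.png',cv2.hconcat([cv2.resize(g,(440,563)),cv2.resize(cv2.cvtColor(s,cv2.COLOR_RGB2GRAY)[170:260,250:300],(313,563))]))
tell(.4432,-.2635,.15,106)
E
```

```text
412 [254  88  22  23] [414.0119 212.4323] [[ 0.4985 -0.2682  0.03  ]]
466 [366 454  24  25] [425.2423 249.1721] [[ 0.3988 -0.297   0.03  ]]
483 [225 495  24  25] [411.202 253.221] [[ 0.3878 -0.2586  0.03  ]]
plate [ 443.2 -263.9  133.8   66.3   16. ]
t 20.87 pos [ 0.5999 -0.0084  0.1644] phi 83.6 gap 0.0857 F [-0.3  0.2  0.3] q6 [-0.15 -0.04]
shift mm [ 127.4 -270.9   13.9] yaw -22.4
```

View pics/v9.png

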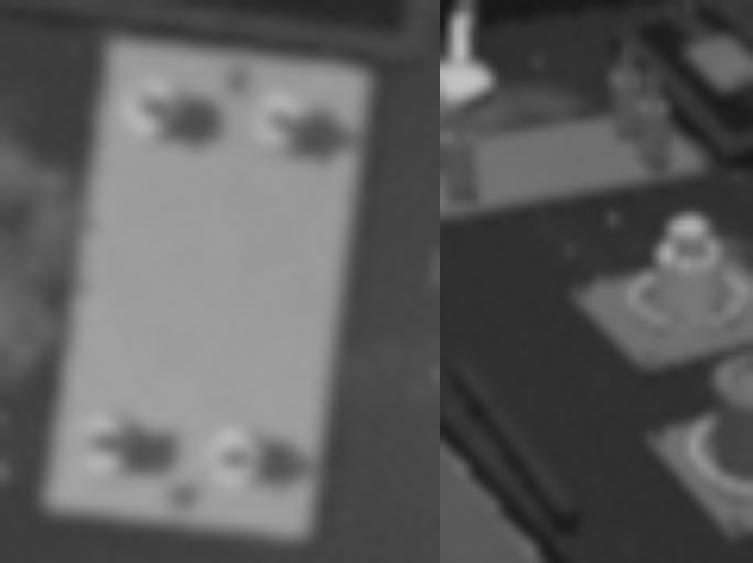

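The grey stand view shows the foot corners at (105,40), (370,70), (310,540), (45,510), two screws at (237,80) and (183,495), and the bright post shoulders at about (150,108), (278,120), (105,445), (232,455). The weight is still fine in its nest.

Run:
```python
from h import *
np.set_printoptions(precision=4,suppress=True)
t=cam('top');S=(200,187)
g=cv2.imread('pics/g9.png',0)
def P(a,z): return back(t,pix(a,S,8.8),z)
print('screws',P([(237,80),(183,495)],.008),P([(210,287.5)],.008))
q=P([(150,108),(278,120),(105,445),(232,455)],.038); print('shoulders',q,q.mean(0))
b,G=blobs(t['image'],S,(50,64),0)
m=cv2.inRange(G,105,255); m=cv2.morphologyEx(m,cv2.MORPH_OPEN,np.ones((25,25))); cs,_=cv2.findContours(m,0,1); k=max(cs,key=cv2.contourArea)
r=rect(t,pix(k[:,0,:],S,10),.008); print('foot',r)
```

```text
screws [[0.5452 0.2477 0.008 ]
 [0.415  0.2619 0.008 ]] [[0.4798 0.2548 0.008 ]]
shoulders [[0.5334 0.269  0.038 ]
 [0.5298 0.2296 0.038 ]
 [0.43   0.2805 0.038 ]
 [0.427  0.2417 0.038 ]] [0.48   0.2552 0.038 ]
foot [479.6 255.9  85.8 150.2  83.6]
```

send_rows(
  motion=[
    {"x":0.015,"y":-0.034,"z":0,"yaw":-4},
    {"x":0.03,"y":-0.068,"z":0,"yaw":-8},
    {"x":0.046,"y":-0.1,"z":0,"yaw":-13},
    {"x":0.061,"y":-0.13,"z":0,"yaw":-18},
    {"x":0.076,"y":-0.16,"z":0,"yaw":-22.5},
  ],
)

```text
time_s: 21.33
eef_pos: [0.5036, -0.1595, 0.1599]
eef_rot: [[-0.959, -0.282, -0.003], [-0.282, 0.959, 0.002], [0.003, 0.002, -1.0]]
force: [1.0, -1.0, 0.1]
finger_gap: 0.0852
gripper_force: 0.0
```

```bash
python3 go.py .4432 -.2635 .10 106.1
```

```text
t 21.33 pos [ 0.5036 -0.1595  0.1599] phi 106.4 gap 0.0852 F [ 1.  -1.   0.1] q6 [-0.47 -0.75]
shift mm [ 87.1 -82.9  59.9] yaw 0.3
```

send_rows(
  motion=[
    {"x":0.025,"y":-0.024,"z":0.01,"yaw":0},
    {"x":0.05,"y":-0.048,"z":0.03,"yaw":0},
    {"x":0.075,"y":-0.072,"z":0.05,"yaw":0},
    {"x":0.087,"y":-0.083,"z":0.07,"yaw":0.3},
    {"x":0.087,"y":-0.083,"z":0.085,"yaw":0.3},
  ],
)

```text
time_s: 21.75
eef_pos: [0.4419, -0.2644, 0.0736]
eef_rot: [[-0.963, -0.269, -0.004], [-0.269, 0.963, 0.002], [0.003, 0.003, -1.0]]
force: [-0.1, -0.0, -1.2]
finger_gap: 0.0853
gripper_force: 0.0
```

send_rows(
  motion=[
    {"x":0,"y":0,"z":0,"yaw":0},
    {"x":0,"y":0,"z":0,"yaw":0},
    {"x":0,"y":0,"z":0,"yaw":0},
  ],
)

```text
time_s: 22.0
eef_pos: [0.4451, -0.2622, 0.0771]
eef_rot: [[-0.962, -0.273, -0.001], [-0.273, 0.962, 0.001], [0.0, 0.001, -1.0]]
force: [0.3, -0.1, 0.7]
finger_gap: 0.0852
gripper_force: 0.0
```

```bash
python3 go.py .4432 -.2636 .004 106.1
```

```text
t 22.0 pos [ 0.4451 -0.2622  0.0771] phi 105.9 gap 0.0852 F [ 0.3 -0.1  0.7] q6 [-0.69 -0.97]
shift mm [ 2.2 -0.9 73.1] yaw -0.2
```

send_rows(
  motion=[
    {"x":0.002,"y":-0.002,"z":0.02,"yaw":0},
    {"x":0.002,"y":-0.002,"z":0.04,"yaw":0},
    {"x":0.002,"y":-0.002,"z":0.055,"yaw":0},
    {"x":0.002,"y":-0.002,"z":0.062,"yaw":0},
    {"x":0.002,"y":-0.002,"z":0.064,"yaw":0},
  ],
)

```text
time_s: 22.42
eef_pos: [0.4438, -0.2644, 0.0128]
eef_rot: [[-0.962, -0.274, -0.001], [-0.274, 0.962, 0.001], [0.0, 0.001, -1.0]]
force: [-0.1, -0.1, -0.2]
finger_gap: 0.085
gripper_force: 0.0
```

send_rows(
  motion=[
    {"x":0,"y":0,"z":0.002,"yaw":0},
    {"x":0,"y":0,"z":0.004,"yaw":0},
    {"x":0,"y":0,"z":0.006,"yaw":0},
    {"x":0,"y":0,"z":0.008,"yaw":0},
    {"x":0,"y":0,"z":0.008,"yaw":0},
  ],
)

```text
time_s: 22.83
eef_pos: [0.4437, -0.2652, 0.0054]
eef_rot: [[-0.962, -0.273, 0.0], [-0.273, 0.962, -0.0], [-0.0, -0.0, -1.0]]
force: [0.7, 0.1, 0.0]
finger_gap: 0.0854
gripper_force: 0.0
```

```bash
python3 go.py .4432 -.2645 .004 106.1
```

```text
t 22.83 pos [ 0.4437 -0.2652  0.0054] phi 105.8 gap 0.0854 F [0.7 0.1 0. ] q6 [-0.7  -0.98]
shift mm [0.3 0.8 1.4] yaw -0.3
```

send_rows(
  motion=[
    {"x":0,"y":0,"z":0.002,"yaw":-0.2},
    {"x":0,"y":0,"z":0.003,"yaw":-0.2},
    {"x":0,"y":0,"z":0.003,"yaw":-0.2},
  ],
)

```text
time_s: 23.08
eef_pos: [0.4435, -0.2651, 0.0021]
eef_rot: [[-0.961, -0.276, -0.0], [-0.276, 0.961, 0.0], [0.0, 0.0, -1.0]]
force: [0.1, -0.7, -0.5]
finger_gap: 0.0854
gripper_force: 0.0
```

send_rows(
  motion=[
    {"x":0,"y":0,"z":0,"yaw":0},
    {"x":0,"y":0,"z":0,"yaw":0},
    {"x":0,"y":0,"z":0,"yaw":0},
    {"x":0,"y":0,"z":0,"yaw":0},
    {"x":0,"y":0,"z":0,"yaw":0},
  ],
  grip=1,
  newtons=60,
)

```text
time_s: 23.5
eef_pos: [0.4437, -0.2652, 0.0027]
eef_rot: [[-0.961, -0.276, 0.0], [-0.276, 0.961, -0.0], [-0.0, -0.0, -1.0]]
force: [-1.5, 0.9, 5.1]
finger_gap: 0.0608
gripper_force: 64.9
```

send_rows(
  motion=[
    {"x":0,"y":0,"z":0,"yaw":0},
    {"x":0,"y":0,"z":0,"yaw":0},
    {"x":0,"y":0,"z":0,"yaw":0},
  ],
)

```text
time_s: 23.75
eef_pos: [0.4437, -0.2652, 0.0027]
eef_rot: [[-0.961, -0.276, 0.0], [-0.276, 0.961, -0.0], [-0.0, -0.0, -1.0]]
force: [-1.2, 1.0, 4.9]
finger_gap: 0.0609
gripper_force: 64.9
```

send_rows(
  motion=[
    {"x":0,"y":0,"z":-0.003,"yaw":0},
    {"x":0,"y":0,"z":-0.01,"yaw":0},
    {"x":0,"y":0,"z":-0.02,"yaw":0},
    {"x":0,"y":0,"z":-0.028,"yaw":0},
    {"x":0,"y":0,"z":-0.03,"yaw":0},
  ],
)

```text
time_s: 24.17
eef_pos: [0.4443, -0.2657, 0.0342]
eef_rot: [[-0.961, -0.276, 0.002], [-0.276, 0.961, -0.002], [-0.001, -0.002, -1.0]]
force: [1.0, -0.2, -1.2]
finger_gap: 0.061
gripper_force: 65.5
```

send_rows(
  motion=[
    {"x":0,"y":0,"z":0,"yaw":0},
    {"x":0,"y":0,"z":0,"yaw":0},
    {"x":0,"y":0,"z":0,"yaw":0},
  ],
)

```text
time_s: 24.42
eef_pos: [0.4434, -0.2651, 0.0321]
eef_rot: [[-0.961, -0.276, -0.0], [-0.276, 0.961, 0.0], [0.0, 0.0, -1.0]]
force: [-0.2, 0.3, -2.0]
finger_gap: 0.0606
gripper_force: 65.5
```

Run:
```python
from h import *
from go import tell
np.set_printoptions(precision=4,suppress=True)
tell(.4432,-.2636,.1,106.1)
t=cam('top','t10'); s=cam('scene','s10')
p=telemetry.observe()['eef_pos']; print(p)
S=(388,200); z=.030+p[2]-.0025
b,g=blobs(t['image'],S,(52,60),125)
for a,q,u in b: print(a,q,u,back(t,u,z))
```

```text
t 24.42 pos [ 0.4434 -0.2651  0.0321] phi 106.0 gap 0.0606 F [-0.2  0.3 -2. ] q6 [-0.7  -0.98]
shift mm [ -0.2   1.5 -67.9] yaw -0.1
[ 0.4434 -0.265   0.0319]
447 [276 111  24  24] [416.3227 211.7921] [[ 0.4982 -0.2683  0.0594]]
516 [133 150  25  26] [402.0225 215.8167] [[ 0.4874 -0.2299  0.0594]]
```

Plate held (wrist −2 N). Its holes as seen by the camera sit (−0.5,+1.5) mm from where the tool says, so I'll apply that bias to the stand too. I'll raise it and carry it across.

send_rows(
  motion=[
    {"x":0,"y":0,"z":-0.015,"yaw":0},
    {"x":0,"y":0.0,"z":-0.035,"yaw":0},
    {"x":0,"y":0.0,"z":-0.06,"yaw":0},
    {"x":0,"y":0.01,"z":-0.08,"yaw":4},
    {"x":0,"y":0.03,"z":-0.088,"yaw":10},
  ],
)

```text
time_s: 24.93
eef_pos: [0.4366, -0.2381, 0.1225]
eef_rot: [[-0.995, -0.101, 0.003], [-0.101, 0.995, -0.003], [-0.003, -0.003, -1.0]]
force: [0.4, 0.8, -1.2]
finger_gap: 0.0609
gripper_force: 65.8
```

```bash
python3 go.py .4805 .2533 .12 83.7
```

```text
t 24.93 pos [ 0.4366 -0.2381  0.1225] phi 95.8 gap 0.0609 F [ 0.4  0.8 -1.2] q6 [-0.67 -0.77]
shift mm [-93.3 484.5   1.3] yaw 12.1
```

send_rows(
  motion=[
    {"x":-0.007,"y":0.035,"z":0,"yaw":1},
    {"x":-0.014,"y":0.075,"z":0,"yaw":2},
    {"x":-0.022,"y":0.115,"z":0,"yaw":3},
    {"x":-0.03,"y":0.155,"z":0,"yaw":4.5},
    {"x":-0.037,"y":0.195,"z":0,"yaw":5.8},
  ],
)

```text
time_s: 25.35
eef_pos: [0.4513, -0.0368, 0.1201]
eef_rot: [[-1.0, -0.002, -0.0], [-0.002, 1.0, 0.0], [0.0, 0.0, -1.0]]
force: [2.0, -0.4, -2.1]
finger_gap: 0.0609
gripper_force: 65.8
```

send_rows(
  motion=[
    {"x":-0.004,"y":0.04,"z":0,"yaw":1},
    {"x":-0.008,"y":0.08,"z":0,"yaw":2},
    {"x":-0.012,"y":0.12,"z":0,"yaw":3},
    {"x":-0.016,"y":0.16,"z":0,"yaw":4.5},
    {"x":-0.02,"y":0.195,"z":0,"yaw":6.3},
  ],
)

```text
time_s: 25.77
eef_pos: [0.4704, 0.159, 0.1201]
eef_rot: [[-0.994, 0.106, -0.0], [0.106, 0.994, 0.0], [0.0, 0.0, -1.0]]
force: [1.1, -0.5, -1.6]
finger_gap: 0.0611
gripper_force: 65.8
```

```bash
python3 go.py .4805 .2533 .06 83.7
```

```text
t 25.77 pos [0.4704 0.159  0.1201] phi 83.9 gap 0.0611 F [ 1.1 -0.5 -1.6] q6 [0.16 0.26]
shift mm [-0.  94.8 60.1] yaw 0.2
```

send_rows(
  motion=[
    {"x":0,"y":0.03,"z":0,"yaw":0},
    {"x":0,"y":0.06,"z":0.005,"yaw":0.2},
    {"x":0,"y":0.085,"z":0.015,"yaw":0.2},
    {"x":0,"y":0.095,"z":0.025,"yaw":0.2},
    {"x":0,"y":0.095,"z":0.03,"yaw":0.2},
  ],
)

```text
time_s: 26.18
eef_pos: [0.4802, 0.2527, 0.0885]
eef_rot: [[-0.994, 0.107, -0.002], [0.107, 0.994, -0.0], [0.002, -0.001, -1.0]]
force: [-0.4, 0.1, -1.4]
finger_gap: 0.0609
gripper_force: 65.8
```

send_rows(
  motion=[
    {"x":0,"y":0,"z":0.01,"yaw":0},
    {"x":0,"y":0,"z":0.018,"yaw":0},
    {"x":0,"y":0,"z":0.02,"yaw":0},
    {"x":0,"y":0,"z":0.02,"yaw":0},
    {"x":0,"y":0,"z":0.02,"yaw":0},
  ],
)

```text
time_s: 26.6
eef_pos: [0.4811, 0.2502, 0.0705]
eef_rot: [[-0.994, 0.111, 0.0], [0.111, 0.994, -0.0], [-0.0, -0.0, -1.0]]
force: [0.1, -1.8, -2.0]
finger_gap: 0.061
gripper_force: 65.8
```

Run:
```python
from h import *
from go import tell
np.set_printoptions(precision=4,suppress=True)
tell(.4805,.2533,.05,83.7)
t=cam('top','t11'); s=cam('scene','s11')
p=telemetry.observe()['eef_pos']; print(p)
S=(200,180); z=p[2]+.0173+.01
b,g=blobs(t['image'],S,(50,66),125,area=(100,3000))
for a,q,u in b: print(a,q,u,back(t,u,z))
i=cv2.imread('pics/s11.png')[160:225,240:310]; G=cv2.cvtColor(cv2.resize(g,(370,488)),cv2.COLOR_GRAY2BGR)
cv2.imwrite('pics/v11.png',cv2.hconcat([G,cv2.resize(i,(430,488) ,interpolation=cv2.INTER_CUBIC)]))
```

```text
t 26.6 pos [0.4811 0.2502 0.0705] phi 83.7 gap 0.061 F [ 0.1 -1.8 -2. ] q6 [0.32 0.44]
shift mm [ 1.   3.  20.5] yaw -0.0
[0.4813 0.2506 0.0708]
298 [285 175  20  18] [228.9483 197.8909] [[0.5302 0.2256 0.0981]]
271 [234 574  18  19] [223.7821 237.8286] [[0.4271 0.2368 0.0981]]
```

View pics/v11.png

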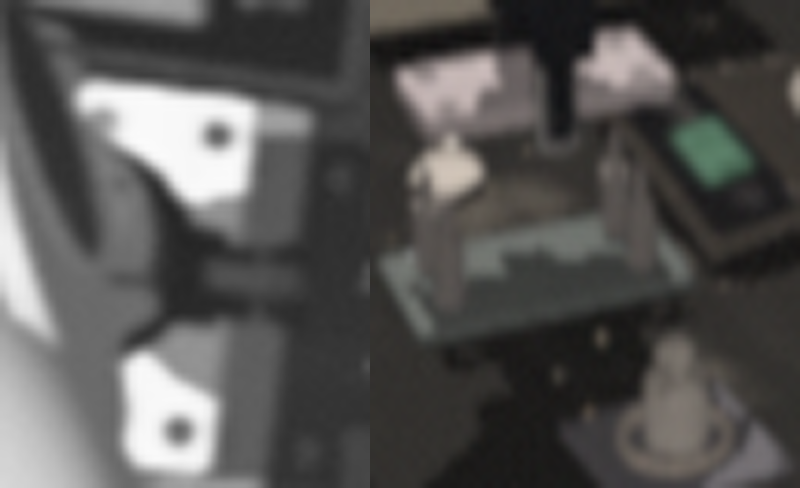

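The plate's right holes are at (218,133) and (178,430) in the grey crop. That puts its centre at (.4808,.2511) in the camera frame, level and parallel to the stand. I'll correct by about (1.3,3.5) mm and descend to just above the pins.

send_rows(
  motion=[
    {"x":0.001,"y":0.002,"z":0.006,"yaw":0},
    {"x":0.0013,"y":0.0035,"z":0.014,"yaw":0},
    {"x":0.0013,"y":0.0035,"z":0.02,"yaw":0},
    {"x":0.0013,"y":0.0035,"z":0.025,"yaw":0},
    {"x":0.0013,"y":0.0035,"z":0.025,"yaw":0},
  ],
)

```text
time_s: 27.12
eef_pos: [0.4792, 0.2545, 0.0438]
eef_rot: [[-0.994, 0.109, -0.002], [0.109, 0.994, -0.001], [0.002, -0.001, -1.0]]
force: [-1.4, -0.5, -2.1]
finger_gap: 0.0607
gripper_force: 65.8
```

send_rows(
  motion=[
    {"x":0,"y":0,"z":0,"yaw":0},
    {"x":0,"y":0,"z":0,"yaw":0},
    {"x":0,"y":0,"z":0,"yaw":0},
  ],
)

```text
time_s: 27.37
eef_pos: [0.4802, 0.2547, 0.0455]
eef_rot: [[-0.994, 0.109, 0.0], [0.109, 0.994, 0.0], [-0.0, 0.0, -1.0]]
force: [0.0, 0.0, -2.4]
finger_gap: 0.0607
gripper_force: 65.8
```

Run:
```python
from h import *
from go import tell
np.set_printoptions(precision=4,suppress=True)
tell(.4803,.254,.021,83.7)
t=cam('top','t12'); s=cam('scene','s12')
p=telemetry.observe()['eef_pos']
S=(200,180); z=p[2]+.0273
b,g=blobs(t['image'],S,(50,66),125,area=(100,3000))
for a,q,u in b: print(a,q,u,back(t,u,z))
```

```text
t 27.37 pos [0.4802 0.2547 0.0455] phi 83.7 gap 0.0607 F [ 0.   0.  -2.4] q6 [0.33 0.44]
shift mm [-0.2 -0.7 24.5] yaw 0.0
243 [283 187  17  18] [228.6833 199.1121] [[0.5294 0.2305 0.0729]]
241 [234 580  18  18] [223.7413 238.4326] [[0.426  0.2414 0.0729]]
```

The bias here is (−0.3,+1.1) mm, so the stand lies at (.4803,.2538) in the tool frame. I'll lower over the pins with the force watched.

send_rows(
  motion=[
    {"x":0,"y":-0.001,"z":0,"yaw":0},
    {"x":0,"y":-0.001,"z":0.003,"yaw":0},
    {"x":0,"y":-0.001,"z":0.006,"yaw":0},
    {"x":0,"y":-0.001,"z":0.009,"yaw":0},
    {"x":0,"y":-0.001,"z":0.011,"yaw":0},
  ],
)

```text
time_s: 27.88
eef_pos: [0.4797, 0.2536, 0.0337]
eef_rot: [[-0.994, 0.109, -0.001], [0.109, 0.994, -0.0], [0.001, -0.0, -1.0]]
force: [0.2, -0.7, -2.2]
finger_gap: 0.0607
gripper_force: 65.8
```

send_rows(
  motion=[
    {"x":0,"y":0,"z":0.002,"yaw":0},
    {"x":0,"y":0,"z":0.004,"yaw":0},
    {"x":0,"y":0,"z":0.005,"yaw":0},
    {"x":0,"y":0,"z":0.005,"yaw":0},
  ],
)

```text
time_s: 28.22
eef_pos: [0.4798, 0.2536, 0.029]
eef_rot: [[-0.994, 0.109, -0.0], [0.109, 0.994, -0.0], [0.0, -0.0, -1.0]]
force: [-0.5, -0.6, -2.4]
finger_gap: 0.0606
gripper_force: 65.8
```

The underside is at 46 mm, well below the pin tops, with no side force, so the pins are in the holes. I'll continue to the shoulders.

send_rows(
  motion=[
    {"x":0,"y":0,"z":0.002,"yaw":0},
    {"x":0,"y":0,"z":0.004,"yaw":0},
    {"x":0,"y":0,"z":0.006,"yaw":0},
    {"x":0,"y":0,"z":0.007,"yaw":0},
    {"x":0,"y":0,"z":0.007,"yaw":0},
  ],
)

```text
time_s: 28.63
eef_pos: [0.4797, 0.2536, 0.022]
eef_rot: [[-0.994, 0.109, -0.0], [0.109, 0.994, -0.0], [0.0, -0.0, -1.0]]
force: [0.4, 0.3, -1.0]
finger_gap: 0.0605
gripper_force: 65.8
```

send_rows(
  motion=[
    {"x":0,"y":0,"z":0.001,"yaw":0},
    {"x":0,"y":0,"z":0.001,"yaw":0},
    {"x":0,"y":0,"z":0.001,"yaw":0},
  ],
)

```text
time_s: 28.88
eef_pos: [0.4799, 0.2536, 0.0213]
eef_rot: [[-0.994, 0.109, -0.0], [0.109, 0.994, -0.0], [0.0, -0.0, -1.0]]
force: [-0.5, -0.6, -2.1]
finger_gap: 0.0607
gripper_force: 65.8
```

send_rows(
  motion=[
    {"x":0,"y":0,"z":0.001,"yaw":0},
    {"x":0,"y":0,"z":0.001,"yaw":0},
    {"x":0,"y":0,"z":0.001,"yaw":0},
  ],
)

```text
time_s: 29.13
eef_pos: [0.48, 0.2537, 0.0207]
eef_rot: [[-0.994, 0.109, 0.001], [0.109, 0.994, 0.0], [-0.001, 0.0, -1.0]]
force: [-1.2, -0.4, 4.1]
finger_gap: 0.0607
gripper_force: 66.4
```

Contact exactly at the expected 20.7 mm. I'll press lightly, release, rise and look over everything with the last picture.

send_rows(
  motion=[
    {"x":0,"y":0,"z":0.0005,"yaw":0},
    {"x":0,"y":0,"z":0,"yaw":0},
    {"x":0,"y":0,"z":0,"yaw":0},
  ],
)

```text
time_s: 29.38
eef_pos: [0.4801, 0.2537, 0.0207]
eef_rot: [[-0.994, 0.109, 0.001], [0.109, 0.994, 0.0], [-0.001, 0.0, -1.0]]
force: [-1.1, -1.4, 6.0]
finger_gap: 0.0611
gripper_force: 66.6
```

send_rows(
  motion=[
    {"x":0,"y":0,"z":0,"yaw":0},
    {"x":0,"y":0,"z":0,"yaw":0},
    {"x":0,"y":0,"z":0,"yaw":0},
    {"x":0,"y":0,"z":0,"yaw":0},
    {"x":0,"y":0,"z":0,"yaw":0},
  ],
  grip=0.0,
  newtons=60,
)

```text
time_s: 29.8
eef_pos: [0.4799, 0.2536, 0.0201]
eef_rot: [[-0.994, 0.109, -0.0], [0.109, 0.994, -0.0], [0.0, -0.0, -1.0]]
force: [-0.5, -0.9, 0.5]
finger_gap: 0.0854
gripper_force: 0.0
```

send_rows(
  motion=[
    {"x":0,"y":0,"z":-0.015,"yaw":0},
    {"x":0,"y":0,"z":-0.045,"yaw":0},
    {"x":0,"y":0,"z":-0.085,"yaw":0},
    {"x":0,"y":0,"z":-0.125,"yaw":0},
    {"x":0,"y":0,"z":-0.16,"yaw":0},
  ],
)

```text
time_s: 30.22
eef_pos: [0.4798, 0.2536, 0.1827]
eef_rot: [[-0.994, 0.109, 0.001], [0.109, 0.994, 0.0], [-0.001, 0.0, -1.0]]
force: [0.7, 0.2, 0.4]
finger_gap: 0.0853
gripper_force: 0.0
```

send_rows(
  motion=[
    {"x":0,"y":0.03,"z":-0.02,"yaw":0},
    {"x":0,"y":0.06,"z":-0.03,"yaw":0},
    {"x":0.01,"y":0.09,"z":-0.03,"yaw":0},
    {"x":0.02,"y":0.11,"z":-0.03,"yaw":0},
    {"x":0.02,"y":0.11,"z":-0.03,"yaw":0},
  ],
)

```text
time_s: 30.63
eef_pos: [0.4708, 0.3685, 0.2101]
eef_rot: [[-0.994, 0.106, -0.0], [0.106, 0.994, 0.001], [0.0, 0.001, -1.0]]
force: [0.6, -0.1, 0.9]
finger_gap: 0.0854
gripper_force: 0.0
```

Run:
```python
from h import *
np.set_printoptions(precision=4,suppress=True)
t=cam('top','t13'); s=cam('scene','s13')
b,g=blobs(t['image'],(200,180),(50,66),125,area=(100,3000))
i=cv2.imread('pics/s13.png')[165:260,240:380]; j=cv2.imread('pics/t13.png')[155:260,200:350]
o=np.zeros((600,800,3),np.uint8); o[:300,:442]=cv2.resize(i,(442,300),interpolation=2); o[300:,:428]=cv2.resize(j,(428,300),interpolation=2)
o[:,445:800]=cv2.resize(cv2.imread('pics/s13.png')[165:215,238:282],(355,600),interpolation=2)
cv2.imwrite('pics/v13.png',o)
```

```text
(no output)
```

View pics/v13.png

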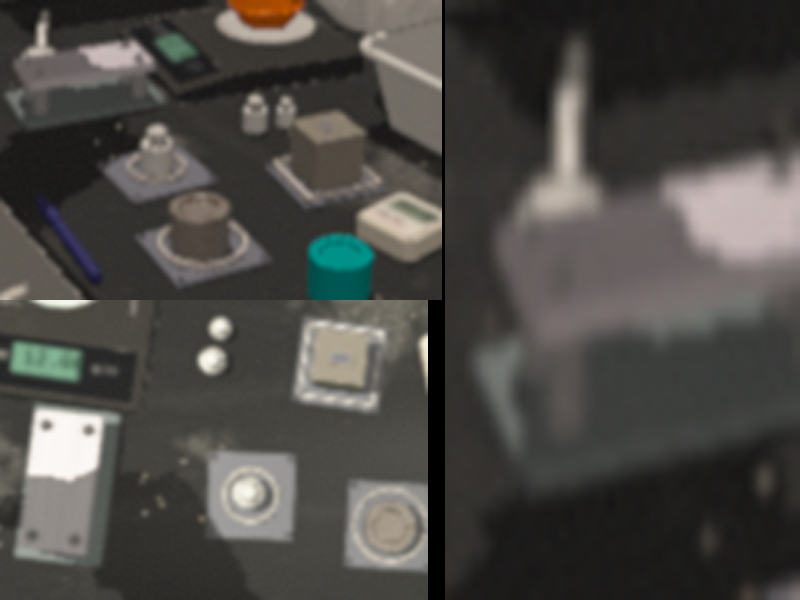

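The picture shows the weight, drum and cube upright inside their rims, at about (248,493), (390,525) and (342,358) in the lower crop. The plate lies level on the posts with the pins through all four holes, (47,425) to (75,540). I'll hand it in.

```bash
python3 -c "
from workcell import robot
print(robot.close_job())"
```

```text
the job is handed in; nothing more can be done
None
```

The job is handed in: the last picture shows the weight, drum and cube upright in their nests and the plate level on the post shoulders, after 31 s of the allowed 122 s; no verdict came back.

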